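Put a seedling trough on the root-check light panel and switch the panel on

ROBOT

A 6-joint arm with a two-finger parallel gripper is mounted at the origin on the work surface. World frame = base frame: x ahead of the robot, y to its left, z up, the work surface at z = 0. Lengths are in m, angles in degrees, forces in N, time in s.
With the tool pointing down it reaches from about 0.375 to 0.9 m from the base axis. Payload 3.1 kg.
Tool frame: the origin (TCP) lies at the very end of the fingers, on their centre line; the grasp point (between the pads) lies 19 mm behind it; z points along the fingers, x is the direction in which the jaws open and shut, and the axes are right-handed (so a half turn about z gives the same grasp; the last joint's range is limited). The gripper opens to 87 mm and grips with 3 to 60 N. Pads are 19 mm wide; open, the fingers measure 117 mm over their backs; the gripper's body (75 mm by 190 mm) begins 51 mm behind the grasp point.
Start: joints at [55.949, 30.224, 82.088, -0, 67.689, -10.227], TCP at [0.252, 0.572, 0.183] pointing down, gripper open.
Joint ranges: [-176.69, 176.69], [-43.24, 126.21], [12.49, 139.97], [-82, 262], [0, 151.66], [-163.58, 163.58]. Speed limits (degrees/s): [159.86, 159.86, 180, 180, 180, 180].

INTERFACE

Orientations are given as a 3x3 rotation matrix whose columns are the frame's x, y, z axes.
In Python, from rig import read_state, capture, bot gives the robot as it stands.
- The arm moves only by the shell command python3 -m crank 'ROWS' [OPENING]. ROWS is JSON, a list of rows, each a list of 2 entries, a list of its own where there are three numbers: the shift along the tool's x, y, z in cm, then the turn, a rotation vector about the tool's x, y, z in rad. In form: [[[dx, dy, dz], [wx, wy, wz]], ...]. A call has 1 to 12 rows; each row shifts and turns the commanded pose from where the row before left it, along the tool's axes as they then stand; what a row does not reach is not made up. A row lasts 1/10 s, in which the tool goes at most 50 mm and 8.59 degrees, less where a joint would pass 70% of its speed; a pose out of reach is approached as far as the arm can. A call with a gripper value outside its range is refused whole. OPENING is the closure, from -1 (fully open) to 1 (shut), set as the call begins (- or left out, the last holds). The fingers move at their own pace and stop on an object; the grip force is fixed at half the most. Time passes only in rows, so rows that do not move let the fingers close. It gives the time, the measured TCP pose, the force and the opening at its end, in the units of the state.
- read_state(): the state, without advancing time (a new reading comes with each control period).
- capture(name): name is "scene" or "top" or "wrist"; returns a dict with "pixels" (384x512x3 uint8, red, green, blue), "camera_matrix" (3x3 intrinsics, pixels), "dist" ([k1, k2, p1, p2, k3] as OpenCV has them; the pictures are not rectified), "R" (3x3) and "t" (3): a world point X has camera coordinates R X + t. Camera axes: x right, y down, z forward; pixel columns grow to the right and rows downward; lengths in m; the calibration is good to about 2 mm. A picture is of the moment at which its call begins. There is no depth.
- bot.hand_in(): hands the job in, once; it reports no verdict.
The state is a dict: "time_s": time; "joint_positions": joint angles; "qvel": joint speeds; "tau": joint torques, N m; "position": TCP position; "tcp_rot": TCP orientation; "force": force on the tool from outside, world axes, zero at the start; "moment": the same for the moment, N m; "opening": opening from 0.0 (shut) to 1.0 (fully open).
Only numpy, scipy, OpenCV 4.12 (cv2) and the standard library are available. Lean on these libraries where they do the work, as an engineer would, in place of code of your own. Each camera call takes 0.05 s, during which the arm holds its last target.

TASK

Set the trough of seedlings down gently on the light panel, upright and flat inside its raised edge, so that its roots can be checked. Switch the panel on at the control box: lift the clear splash cover, push the little flush slide switch in the longer slot all the way up the slope, and leave the cover shut again. Leave the switch in the shorter slot as it is and do not disturb the jar, the pot and the scoop.

Things in the scene. Friction and masses are not known exactly. Their poses are not given: they have to be found in the camera images.
- trough: Loose frosted trough of seedlings, handled as a solid block: 180 long (its x) x 60 wide (y) x 50 mm high, rim 64 mm wide, about 0.42 kg. Origin at the centre of its underside, z up. The soft seedlings (to 90 mm above the underside) do not obstruct. Take it across its width, from above. Either way round will do on the panel
- panel_top (a point): Centre of the white lit surface of the light panel, a fixed flat aluminium slab 224 (x) x 108 (y) x 24 mm high; this point is 24 mm above the bench, x along the slab's length, z up. A raised edge 8 mm wide and 5 mm high runs round it, leaving 208 x 92 mm inside
- console: Fixed grey control box, 137 deep (x, away from its front) x 160 wide (y, to the robot's left) x 115 mm high at the back; origin at the centre of its underside, z up. Its face, 160 x 140 mm, rises 30 degrees from the front edge (48 mm high) to the back: its outward normal leans 30 degrees from vertical to the front (-x). Two slots run up the slope in it, side by side under the cover
- panel_switch (a joint): Light panel's slide switch, in the longer, left (+y) slot: 0 m = off (down the slope, as it starts), 0.018 m = on, at its upper stop. Slides straight up the slope, needs about 2.5 N, stays where it is left
- panel_switch_nub (a point): Centre of the top of the panel switch's black nub, flush with the sloped face. Nub 10 mm along the slot, 18 wide, 8 deep, as the slot. Axes: x up the slope, y to the left, z outward normal of the face. Slot 64 long, 22 wide, 8 mm deep, 32 mm left of the face's middle; with the switch off it is open for 35 mm below the nub, room for one fingertip to enter behind the nub
- fan_switch_nub (a point): Centre of the top of the other switch's nub (8 x 12 mm), in the shorter slot (38 x 16 mm) 34 mm right of the face's middle; leave it as it is
- splash_cover (a joint): Hinge angle of the clear splash cover over the sloped face: 0 rad = shut; swings up about its top edge to a stop at 1.658 rad (95 degrees), where it still leans over the face by 25 degrees from vertical, so the face must be reached with the tool tilted, about along the face's normal. Stiff hinge: stays at any angle, about 2 N at the lip moves it
- cover_lip (a point): Grip point of the cover's lip: a grey tongue 34 wide (y), 34 long, 8 mm thick, in the cover's plane, at the middle of its lower edge. Point in mid-width and mid-thickness, 21 mm out from the cover's edge, 13 mm from the free end; 46 mm above the bench when shut. Axes turn with the cover: x from lip to hinge, y left along the hinge, z out of its outer face. Cover 152 wide, 130 long, 12 mm deep
- cover_hinge (a point): Middle of the cover's hinge line, at the top of the sloped face, 4 mm above the face. Axes: those of the control box; the line runs along y. The lip point lies 151 mm down the cover from this line and 4 mm outward of it along the cover's normal
- nutrient_jar: Bystander: closed white jar, 60 mm across, 110 mm high, origin under its centre
- pot: Bystander: black plastic pot with seedlings, 68 mm across, 55 mm high (seedlings to 92 mm), origin under its centre
- scoop: Bystander: flat scoop with a grey handle, 200 mm long, lying on the bench
Not all that is in view belongs to the job. Of the things shaped like the console, the grey one is meant.

How it is judged (in metres and radians):
On the way, in this order (a step that is already met when the one before it is completed fails the run):
1. the splash cover has been lifted clear of the switches (60 degrees or more) (value of joint splash_cover above 1.05 rad), for 0.2 s.
2. the switch in the longer slot is fully on (value of joint panel_switch above 0.0155 m), for 0.2 s.
3. the splash cover is shut again (value of joint splash_cover below 0.05 rad), for 0.2 s.
At the end, for the whole second after the job is handed in: Long-slot switch within 2.5 mm of its upper stop; cover shut (under 0.05 rad); short-slot switch within 3 mm of its start; trough at rest, flat (0.05 rad) on the lit surface (3 mm) inside the raised edge: within 16 mm of the panel centre lengthwise, 18 mm across (value of joint panel_switch above 0.0155 m and value of joint splash_cover below 0.05 rad and distance of fan_switch_nub from where it was at the start of the episode below 0.003 m and x of trough in the frame of panel_top between -0.016 and 0.016 m and y of trough in the frame of panel_top between -0.018 and 0.018 m and z of trough in the frame of panel_top between -0.003 and 0.003 m and angle between trough's own z axis and vertical below 0.05 rad and linear speed of trough below 0.02 m/s); the robot touches nothing.
It fails at once if the trough is tipped by more than 35 degrees (angle between trough's own z axis and vertical above 0.61 rad).
It fails at once if the trough is dropped or slammed on the panel (more than 60 N) (contact force between trough and light_panel above 60 N).
It fails at once if the switch in the shorter slot is moved by more than 4 mm (distance of fan_switch_nub from where it was at the start of the episode above 0.004 m).
It fails at once if the jar, the pot or the scoop is pushed by more than 30 mm, or the jar or pot is tipped (distance of any of nutrient_jar, pot, scoop from where it was at the start of the episode above 0.03 m or angle between any of nutrient_jar, pot's own z axis and vertical above 0.4 rad).
It also fails if it takes over 72 s, if anything falls off the work surface, if the arm or the gripper's body presses on something with over 40 N, if the wrist force passes 120 N, or if a joint passes its speed limit or range.

## Working session

There is one attempt and no reset: what is moved stays moved. The work goes in short steps, Python scripts to look and compute and a shell command to move; the robot and the scene stay as the last step left them, time stands still between calls to the robot, and variables do not carry over. Pictures are saved under pics/ and viewed, and the job is handed in when it is done.

```bash
ls; mkdir -p pics; python3 - <<'E'
from rig import read_state, capture, bot
import cv2, numpy as np
s=read_state(); print({k:np.round(v,4).tolist() for k,v in s.items()})
for n in ["scene","top","wrist"]:
    c=capture(n); cv2.imwrite(f"pics/{n}0.png",cv2.cvtColor(c["pixels"],cv2.COLOR_RGB2BGR))
    print(n,np.round(c["camera_matrix"],1).tolist(),np.round(c["dist"],3).tolist(),np.round(c["R"],3).tolist(),np.round(c["t"],3).tolist())
E
```

```text
pics
{'time_s': 0.0, 'joint_positions': [55.9494, 30.279, 82.1565, -0.0024, 67.6869, -10.2281], 'qvel': [-0.0365, 0.0248, -0.0834, 0.0489, -0.0195, 0.1385], 'tau': [0.0015, -44.0033, -17.6593, 0.0631, 0.0582, -0.0002], 'position': [0.252, 0.5711, 0.1821], 'tcp_rot': [[0.4039, 0.9148, -0.0012], [0.9148, -0.4039, -0.0018], [-0.0021, -0.0003, -1.0]], 'force': [0.0219, -0.1447, 0.0397], 'moment': [0.0085, -0.0075, -0.0356], 'opening': 1.0008}
scene [[358.9, 0.0, 255.5], [0.0, 358.9, 192.2], [0.0, 0.0, 1.0]] [-0.082, 0.0, 0.0, 0.0, 0.0] [[-0.008, 1.0, -0.016], [0.662, -0.007, -0.749], [-0.749, -0.016, -0.662]] [0.092, -0.268, 1.467]
top [[364.1, 0.0, 251.2], [0.0, 364.1, 196.3], [0.0, 0.0, 1.0]] [-0.065, 0.0, 0.0, 0.0, 0.0] [[-0.02, -1.0, -0.007], [-0.998, 0.02, -0.062], [0.062, 0.006, -0.998]] [-0.061, 0.52, 1.222]
wrist [[265.4, 0.0, 256.8], [0.0, 265.4, 190.4], [0.0, 0.0, 1.0]] [-0.016, 0.0, 0.0, 0.0, 0.0] [[0.405, 0.914, -0.003], [0.876, -0.387, 0.288], [0.262, -0.12, -0.958]] [-0.624, -0.036, 0.393]
```

View pics/scene0.png

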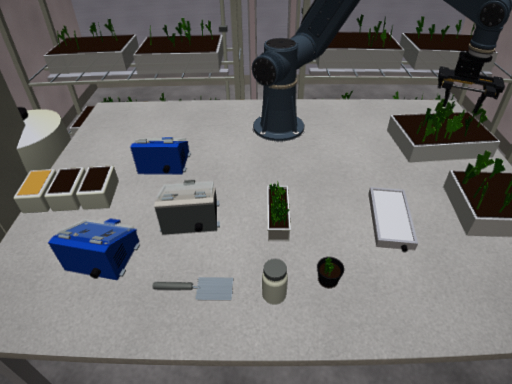

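View pics/top0.png

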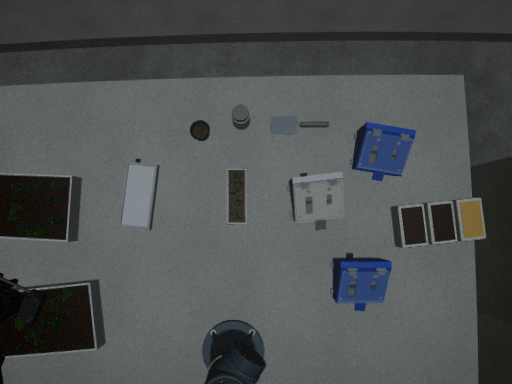

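View pics/wrist0.png

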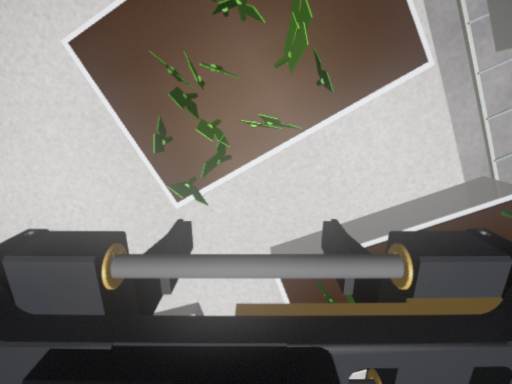

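The scene shows three control boxes: blue at about (384,150) and (362,281) in the top view, and grey at (318,197). The grey one is meant. The trough is at (236,196), the panel at (139,196), the jar at (240,117), the pot at (200,130) and the scoop at (300,125). I'll enlarge these.

```bash
python3 - <<'E'
import cv2
i=cv2.imread("pics/top0.png")
cv2.imwrite("pics/topA.png",cv2.resize(i[160:240,280:360],None,fx=7,fy=7,interpolation=cv2.INTER_CUBIC))
cv2.imwrite("pics/topB.png",cv2.resize(i[145:245,115:255],None,fx=5.5,fy=5.5,interpolation=cv2.INTER_CUBIC))
i=cv2.imread("pics/scene0.png")
cv2.imwrite("pics/sceneA.png",cv2.resize(i[170:240,145:230],None,fx=8,fy=8,interpolation=cv2.INTER_CUBIC))
E
```

```text
(no output)
```

View pics/topA.png

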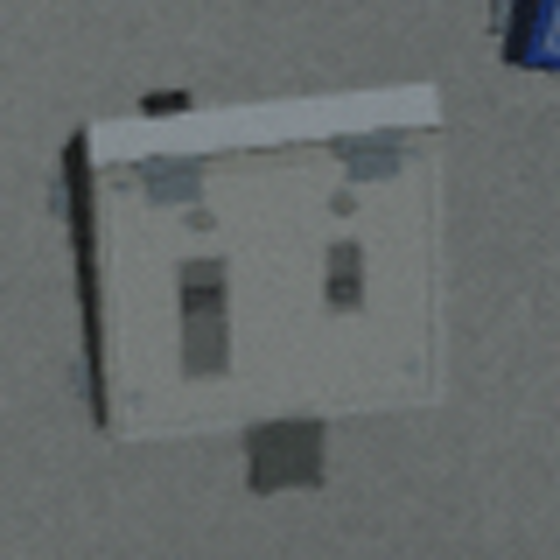

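View pics/topB.png

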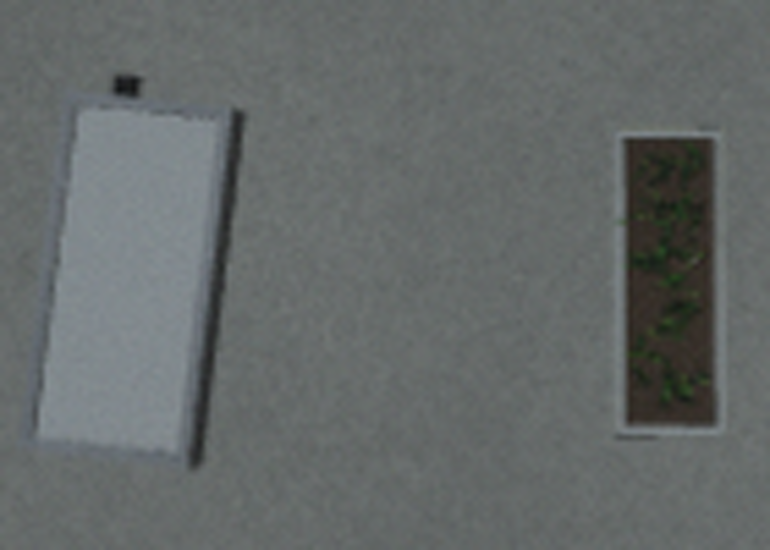

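View pics/sceneA.png

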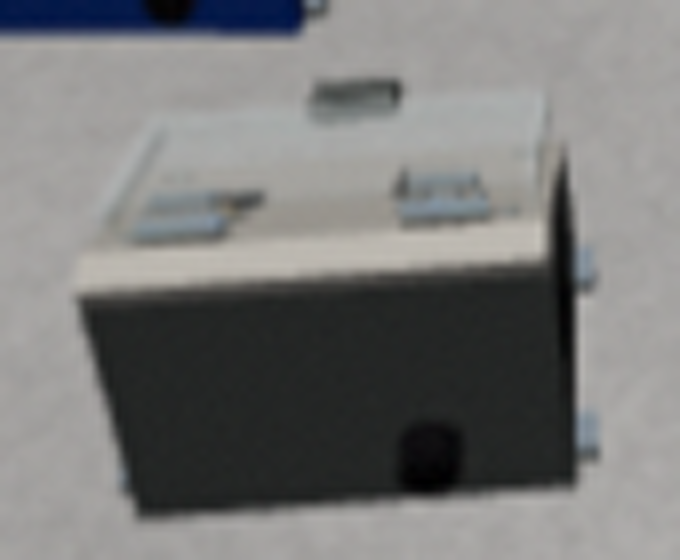

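```bash
cat > h.py <<'E'
import numpy as np, cv2
from rig import read_state, capture, bot
def onz(c,uv,z):
    """pixel -> world point at height z"""
    p=cv2.undistortPoints(np.array([[uv]],float),c["camera_matrix"],np.array(c["dist"]))[0,0]
    R=np.array(c["R"]);t=np.array(c["t"]).ravel()
    o=-R.T@t; d=R.T@np.array([p[0],p[1],1.])
    return o+d*(z-o[2])/d[2]
def proj(c,P):
    R=np.array(c["R"]);t=np.array(c["t"]).reshape(3,1)
    return cv2.projectPoints(np.atleast_2d(np.array(P,float)),cv2.Rodrigues(R)[0],t,c["camera_matrix"],np.array(c["dist"]))[0][:,0]
def save(name,img): cv2.imwrite(f"pics/{name}.png",cv2.cvtColor(img,cv2.COLOR_RGB2BGR))
E
python3 - <<'E'
from h import *
c=capture("top")
# crop px convention: crop (cx,cy) -> px = x0+(cx+.5)/f-.5
A=lambda x,y:(280+(x+.5)/7-.5,160+(y+.5)/7-.5)
B=lambda x,y:(115+(x+.5)/5.5-.5,145+(y+.5)/5.5-.5)
def pr(n,l,z,f):
    P=[onz(c,f(*q),z) for q in l]; print(n,np.round(P,4)[:,:2].tolist()); return np.array(P)
b=pr("back top",[(90,122),(436,85)],.115,A)
b=pr("strip front",[(92,165),(437,128)],.115,A)
l=pr("lip corners",[(248,425),(322,420),(325,487),(255,493)],.046,A)
pr("cover front corn",[(120,438),(440,403)],.058,A)
s=pr("slot L",[(180,260),(226,258),(182,376),(228,376)],.082,A)
s=pr("slot R",[(326,241),(360,238),(328,312),(362,309)],.085,A)
p=pr("panel outer top",[(70,98),(236,110),(196,460),(34,440)],.029,B); print(p.mean(0),[np.linalg.norm(p[i]-p[(i+1)%4]) for i in range(4)])
p=pr("panel inner",[(79,108),(219,121),(184,453),(38,438)],.026,B); print(p.mean(0),[np.linalg.norm(p[i]-p[(i+1)%4]) for i in range(4)])
p=pr("trough rim",[(616,131),(720,131),(722,434),(616,434)],.05,B); print(p.mean(0),[np.linalg.norm(p[i]-p[(i+1)%4]) for i in range(4)])
for n,uv,z in [("jar",(240,110),.11),("pot",(200,130),.055),("scoop",(300,125),.01)]: print(n,onz(c,uv,z))
E
```

```text
back top [[0.5706, -0.203], [0.5843, -0.3594]]
strip front [[0.5512, -0.2034], [0.5649, -0.3591]]
lip corners [[0.4331, -0.2814], [0.4347, -0.3166], [0.4031, -0.3171], [0.401, -0.2838]]
cover front corn [[0.4283, -0.2193], [0.4415, -0.37]]
slot L [[0.5097, -0.2463], [0.5102, -0.2675], [0.4564, -0.2457], [0.4559, -0.2669]]
slot R [[0.5169, -0.3134], [0.518, -0.3291], [0.4843, -0.3132], [0.4853, -0.3289]]
panel outer top [[0.6425, 0.3496], [0.6325, 0.2451], [0.4168, 0.2707], [0.4307, 0.3718]]
[0.53062953 0.30930006 0.029     ] [np.float64(0.10499966226988404), np.float64(0.21713697631913076), np.float64(0.10204524904159065), np.float64(0.2129641391080867)]
panel inner [[0.6366, 0.3449], [0.6263, 0.2566], [0.4212, 0.279], [0.4319, 0.3704]]
[0.52898316 0.31271598 0.026     ] [np.float64(0.08894995377140898), np.float64(0.20632643635386635), np.float64(0.0920016533940436), np.float64(0.2062760782296379)]
trough rim [[0.6111, 0.008], [0.6098, -0.0549], [0.4272, -0.0527], [0.4284, 0.0108]]
[ 0.51911437 -0.02217238  0.05      ] [np.float64(0.06292375401650728), np.float64(0.18267028193256232), np.float64(0.06352842950270657), np.float64(0.18278803867656804)]
jar [ 0.79033219 -0.04194359  0.11      ]
pot [0.74192206 0.09491012 0.055     ]
scoop [ 0.76341861 -0.24589344  0.01      ]
```

```bash
cat >> h.py <<'E'
from scipy.spatial.transform import Rotation as Ro
def down(yawx):
    """tool pointing down, tool x at angle yawx(deg) in world"""
    a=np.radians(yawx);x=np.array([np.cos(a),np.sin(a),0]);z=np.array([0,0,-1.]);return np.c_[x,np.cross(z,x),z]
def delta(P,Rm):
    s=read_state();R0=np.array(s["tcp_rot"]);p0=np.array(s["position"])
    rv=Ro.from_matrix(R0.T@Rm).as_rotvec()
    d=np.array(P)-p0
    print("t",round(s["time_s"],2),"pos",np.round(p0,4),"dist cm",round(100*np.linalg.norm(d),2))
    print("turn-first: rotvec",np.round(rv,4),"then shift cm",np.round(100*Rm.T@d,2))
    print("shift-first cm",np.round(100*R0.T@d,2))
E
python3 -c "
from h import *
delta([.519,-.022,.16],down(89.2))"
```

```text
t 0.2 pos [0.2521 0.5713 0.1824] dist cm 65.1
turn-first: rotvec [-0.0005  0.0013 -0.4018] then shift cm [-58.95  27.51   2.24]
shift-first cm [-43.5   48.38   2.29]
```

```bash
python3 -m crank '[[[0,0,0],[0,0,-0.1]],[[0,0,0],[0,0,-0.13]],[[0,0,0],[0,0,-0.13]],[[0,0,0],[0,0,-0.04]]]' -1
```

```text
time_s: 0.6
position: [0.2523, 0.5715, 0.1827]
tcp_rot: [[0.013, 1.0, -0.0], [1.0, -0.013, -0.001], [-0.001, -0.0, -1.0]]
force: [-0.8, 0.1, -0.2]
opening: 1.0
```

```bash
python3 -m crank '[[[-2,1,0],[0,0,0]],[[-3,1.5,0],[0,0,0]],[[-4,2,0],[0,0,0]],[[-4,2,0],[0,0,0]],[[-4,2,0],[0,0,0]],[[-4,2,0],[0,0,0]],[[-4,2,0],[0,0,0]],[[-4,2,0],[0,0,0]],[[-4,2,0],[0,0,0]],[[-4,2,0],[0,0,0]],[[-4,2,0],[0,0,0]],[[-4,2,0],[0,0,0]]]' -1
```

```text
time_s: 1.8
position: [0.4708, 0.1165, 0.1832]
tcp_rot: [[0.016, 1.0, 0.0], [1.0, -0.016, 0.0], [0.0, 0.0, -1.0]]
force: [-0.4, 1.5, -0.1]
opening: 0.999
```

```bash
python3 -m crank '[[[-4,1.5,0],[0,0,0]],[[-4,1.5,0],[0,0,0]],[[-3,1.0,0],[0,0,0]],[[-2,0.5,0],[0,0,0]],[[0,0,0],[0,0,0]],[[0,0,0],[0,0,0]]]' -1; python3 -c "
from h import *
delta([.519,-.022,.16],down(89.2))
for n in ['wrist','top']:
  c=capture(n); save(n+'1',c['pixels'])"
```

```text
time_s: 2.4
position: [0.5127, -0.0123, 0.1828]
tcp_rot: [[0.017, 1.0, -0.001], [1.0, -0.017, 0.001], [0.001, -0.001, -1.0]]
force: [0.4, -0.4, -0.0]
opening: 0.996
t 2.4 pos [ 0.5127 -0.0123  0.1828] dist cm 2.56
turn-first: rotvec [-0.001  -0.0008 -0.0032] then shift cm [-0.96  0.64  2.28]
shift-first cm [-0.96  0.64  2.28]
```

View pics/wrist1.png

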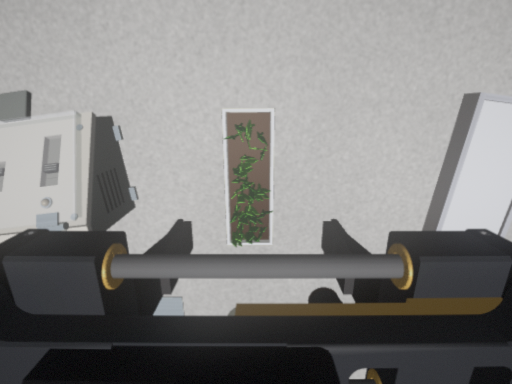

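```bash
python3 - <<'E'
from h import *
c=capture("wrist")
p=np.array([onz(c,q,.05) for q in [(222.5,109),(273.5,109),(273,244.5),(225,245)]]);print(p.round(4),p.mean(0))
# predicted rim from top measure
th=np.radians(-.8);R=np.array([[np.cos(th),-np.sin(th)],[np.sin(th),np.cos(th)]])
q=[np.r_[np.array([.519,-.022])+R@np.array(v),.05] for v in [(-.092,-.032),(-.092,.032),(.092,.032),(.092,-.032)]]
print(proj(c,q))
E
```

```text
[[ 0.4316 -0.0521  0.05  ]
 [ 0.4326  0.0095  0.05  ]
 [ 0.6145  0.0091  0.05  ]
 [ 0.6143 -0.0583  0.05  ]] [ 0.52326925 -0.0229717   0.05      ]
[[221.79366042 104.63337506]
 [274.99780902 104.48555234]
 [272.73553197 242.50902854]
 [227.0407185  242.57361312]]
```

```bash
python3 -m crank '[[[-0.5,0.4,0],[0,0,0]],[[-0.5,0.35,0],[0,0,0]],[[0,0,3],[0,0,0]],[[0,0,3],[0,0,0]],[[0,0,3],[0,0,0]],[[0,0,2.5],[0,0,0]],[[0,0,2],[0,0,0]],[[0,0,1.5],[0,0,0]],[[0,0,1],[0,0,0]],[[0,0,0],[0,0,0]],[[0,0,0],[0,0,0]]]' -1; python3 -c "
from h import *
delta([.520,-.0225,.022],down(89.2))"
```

```text
time_s: 3.65
position: [0.521, -0.0227, 0.0233]
tcp_rot: [[0.016, 1.0, 0.001], [1.0, -0.016, -0.0], [-0.0, 0.001, -1.0]]
force: [-0.4, -0.4, 0.1]
opening: 1.003
t 3.65 pos [ 0.521  -0.0227  0.0233] dist cm 0.17
turn-first: rotvec [ 0.0005  0.0002 -0.0017] then shift cm [ 0.02 -0.1   0.13]
shift-first cm [ 0.02 -0.1   0.13]
```

```bash
python3 -m crank '[[[0,0,0],[0,0,0]],[[0,0,0],[0,0,0]],[[0,0,0],[0,0,0]],[[0,0,0],[0,0,0]],[[0,0,0],[0,0,0]],[[0,0,0],[0,0,0]],[[0,0,0],[0,0,0]],[[0,0,0],[0,0,0]]]' 1
```

```text
time_s: 4.45
position: [0.5205, -0.0226, 0.023]
tcp_rot: [[0.016, 1.0, -0.0], [1.0, -0.016, -0.0], [-0.0, -0.0, -1.0]]
force: [1.0, -0.7, 0.2]
opening: 0.358
```

```bash
python3 -m crank '[[[0,0,-0.5],[0,0,0]],[[0,0,-1],[0,0,0]],[[0,0,-1.5],[0,0,0]],[[0,0,-2],[0,0,0]],[[0,0,-2],[0,0,0]],[[0,0,-1],[0,0,0]],[[0,0,0],[0,0,0]],[[0,0,0],[0,0,0]]]' 1;  python3 -c "
from h import *
delta([.529,.3125,.1],down(89.2-5.7))
for n in ['wrist','scene']:
  c=capture(n); save(n+'2',c['pixels'])"
```

```text
time_s: 5.25
position: [0.5203, -0.0225, 0.103]
tcp_rot: [[0.016, 1.0, -0.0], [1.0, -0.016, 0.0], [0.0, -0.0, -1.0]]
force: [-0.1, -0.5, -0.5]
opening: 0.007
t 5.25 pos [ 0.5203 -0.0225  0.103 ] dist cm 33.51
turn-first: rotvec [-0.     -0.      0.0976] then shift cm [33.38 -2.93  0.3 ]
shift-first cm [33.51  0.34  0.31]
```

View pics/wrist2.png

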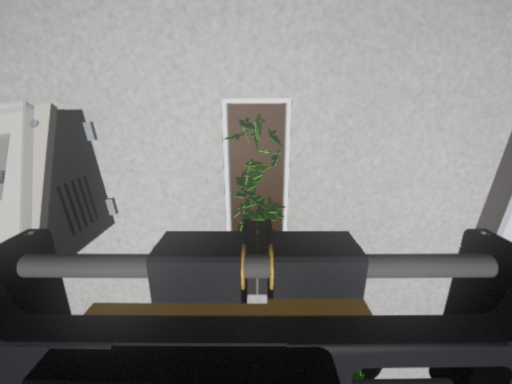

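View pics/scene2.png

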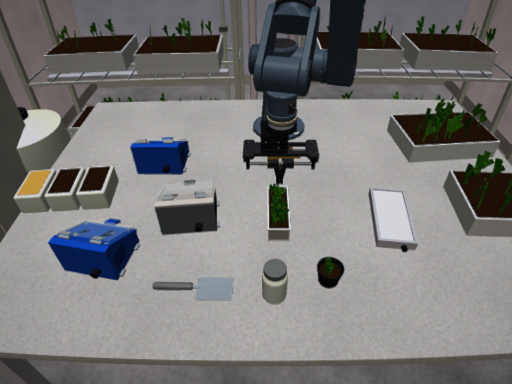

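```bash
python3 - <<'E'
from h import *
s=read_state();P=np.array(s["position"])
for n in ["scene","wrist","top"]:
    c=capture(n); print(n,"tcp px",proj(c,P).round(1),"cam pos",(-np.array(c["R"]).T@np.array(c["t"]).ravel()).round(3))
    save(n+"3",c["pixels"])
c=capture("top");i=c["pixels"][140:260,200:300];save("top3a",cv2.resize(i,None,fx=5,fy=5,interpolation=cv2.INTER_CUBIC))
c=capture("scene");i=c["pixels"][130:250,230:330];save("scene3a",cv2.resize(i,None,fx=5,fy=5,interpolation=cv2.INTER_CUBIC))
E
```

```text
scene tcp px [[278.2 192.1]] cam pos [ 1.278 -0.07   0.772]
wrist tcp px [[257.4 210.8]] cam pos [ 0.442 -0.021  0.304]
top tcp px [[235.4 194.6]] cam pos [ 0.441 -0.079  1.252]
```

View pics/scene3a.png

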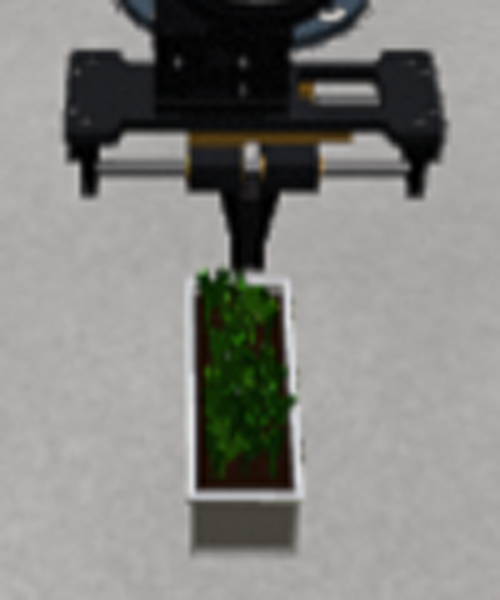

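View pics/top3a.png

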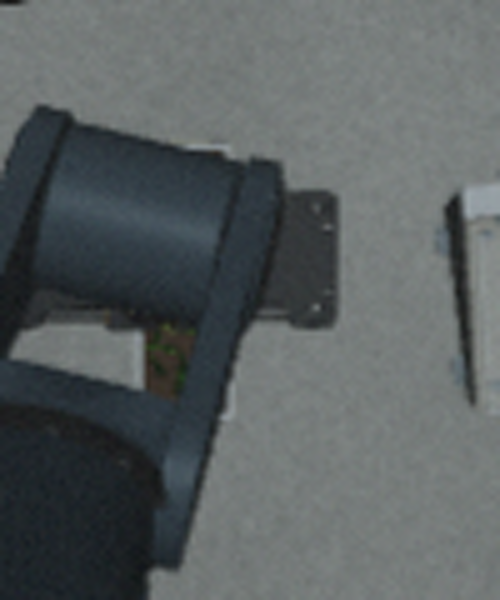

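```bash
python3 - <<'E'
from h import *
s=read_state();P=np.array(s["position"]);R=np.array(s["tcp_rot"])
c=capture("wrist"); cs=capture("scene"); ct=capture("top")
for k in [0,-.01,-.02,-.03,-.04,-.05,-.07,-.09]:
    Q=P+R[:,2]*k
    print(k,"wrist",proj(c,[Q,Q+R[:,1]*.0095,Q-R[:,1]*.0095,Q+.04*R[:,0]]).round(0).tolist(),"scene",proj(cs,Q).round(0))
i=c["pixels"][60:320,130:390];save("w3a",cv2.resize(i,None,fx=2.3,fy=2.3,interpolation=cv2.INTER_CUBIC))
print(s["opening"])
E
```

```text
0 wrist [[257.0, 211.0], [257.0, 222.0], [257.0, 200.0], [307.0, 211.0]] scene [[278. 192.]]
-0.01 wrist [[257.0, 215.0], [257.0, 227.0], [257.0, 204.0], [309.0, 215.0]] scene [[278. 189.]]
-0.02 wrist [[257.0, 221.0], [257.0, 232.0], [257.0, 209.0], [311.0, 220.0]] scene [[278. 187.]]
-0.03 wrist [[257.0, 226.0], [257.0, 238.0], [257.0, 214.0], [314.0, 226.0]] scene [[278. 184.]]
-0.04 wrist [[257.0, 232.0], [257.0, 245.0], [257.0, 219.0], [317.0, 232.0]] scene [[279. 181.]]
-0.05 wrist [[257.0, 239.0], [257.0, 253.0], [257.0, 226.0], [321.0, 239.0]] scene [[279. 178.]]
-0.07 wrist [[257.0, 256.0], [257.0, 271.0], [257.0, 241.0], [329.0, 256.0]] scene [[279. 173.]]
-0.09 wrist [[257.0, 277.0], [257.0, 294.0], [257.0, 260.0], [339.0, 277.0]] scene [[279. 167.]]
0.005277982463702445
```

View pics/w3a.png

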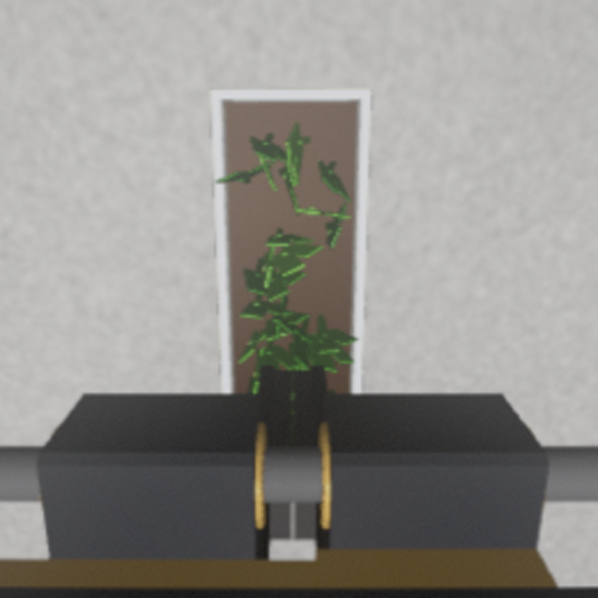

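Fingers shut empty: the real fingertips look about 30–40 mm short of the reported TCP (wrist tip row 220 against 200 predicted, and scene tip row 184 against 192). I'll test that with a gentle touch on a clear patch of bench.

```bash
python3 -m crank '[[[2,0,0],[0,0,0]],[[3,0,0],[0,0,0]],[[3,0,0],[0,0,0]],[[3,0,0],[0,0,0]],[[2,0,1],[0,0,0]],[[0,0,3],[0,0,0]],[[0,0,3],[0,0,0]],[[0,0,1.5],[0,0,0]],[[0,0,0],[0,0,0]],[[0,0,0],[0,0,0]]]' 1; python3 -c "
from h import *
c=capture('scene');save('scene4',cv2.resize(c['pixels'][110:260,220:420],None,fx=4,fy=4,interpolation=cv2.INTER_CUBIC))
s=read_state();print(proj(c,s['position']),s['position'],s['force'])"
```

```text
time_s: 6.75
position: [0.5227, 0.1074, 0.0181]
tcp_rot: [[0.016, 1.0, -0.0], [1.0, -0.016, 0.0], [-0.0, -0.0, -1.0]]
force: [1.0, -0.7, 0.1]
opening: 0.005
[[321.28844648 213.69484401]] [0.5233393  0.10736887 0.01866741] [-0.74737461  0.18986059 -0.23005866]
```

View pics/scene4.png

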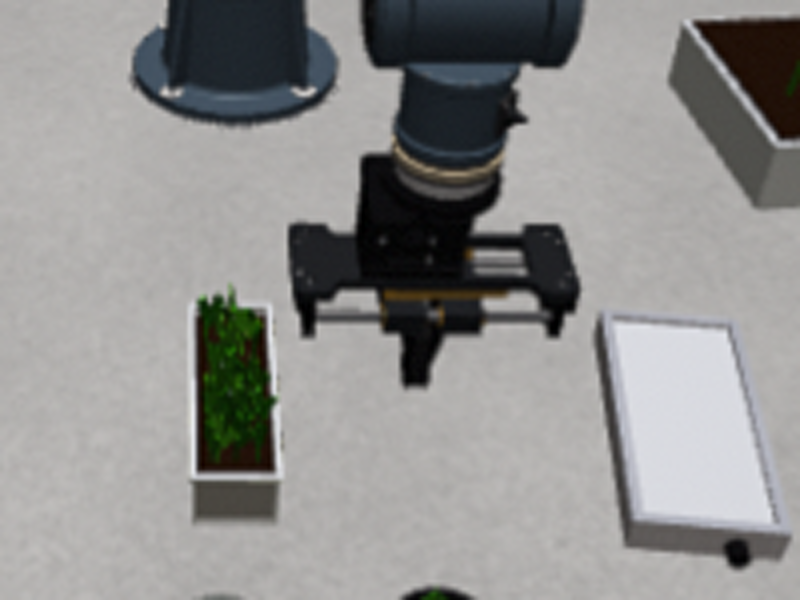

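```bash
python3 -m crank '[[[0,0,1],[0,0,0]],[[0,0,0.5],[0,0,0]],[[0,0,0.4],[0,0,0]],[[0,0,0],[0,0,0]]]' 1;python3 -m crank '[[[0,0,0.3],[0,0,0]],[[0,0,0],[0,0,0]]]' 1; python3 -m crank '[[[0,0,0.3],[0,0,0]],[[0,0,0],[0,0,0]]]' 1
```

```text
time_s: 7.2
position: [0.5222, 0.1074, -0.0014]
tcp_rot: [[0.016, 1.0, -0.001], [1.0, -0.016, 0.0], [0.0, -0.001, -1.0]]
force: [0.1, -0.3, 0.1]
opening: 0.006
time_s: 7.4
position: [0.5225, 0.1074, -0.0041]
tcp_rot: [[0.016, 1.0, -0.0], [1.0, -0.016, 0.0], [0.0, -0.0, -1.0]]
force: [0.4, 0.6, 0.3]
opening: 0.008
time_s: 7.6
position: [0.5224, 0.1074, -0.0072]
tcp_rot: [[0.016, 1.0, -0.0], [1.0, -0.016, -0.0], [-0.0, -0.0, -1.0]]
force: [-1.3, -0.6, 0.1]
opening: 0.006
```

Reported z is already below the bench with no contact, so the TCP offset is confirmed. I'll carry on down to measure it.

```bash
python3 -m crank '[[[0,0,0.4],[0,0,0]],[[0,0,0.4],[0,0,0]],[[0,0,0],[0,0,0]]]' 1;python3 -m crank '[[[0,0,0.3],[0,0,0]],[[0,0,0],[0,0,0]]]' 1; python3 -m crank '[[[0,0,0.3],[0,0,0]],[[0,0,0],[0,0,0]]]' 1;python3 -m crank '[[[0,0,0.3],[0,0,0]],[[0,0,0],[0,0,0]]]' 1
```

```text
time_s: 7.9
position: [0.5221, 0.1074, -0.0156]
tcp_rot: [[0.016, 1.0, -0.001], [1.0, -0.016, -0.0], [-0.0, -0.001, -1.0]]
force: [0.1, 0.2, 0.1]
opening: 0.002
time_s: 8.1
position: [0.5224, 0.1074, -0.0183]
tcp_rot: [[0.016, 1.0, -0.001], [1.0, -0.016, -0.0], [-0.0, -0.001, -1.0]]
force: [-0.6, 0.2, 0.4]
opening: 0.004
time_s: 8.3
position: [0.5224, 0.1074, -0.0212]
tcp_rot: [[0.016, 1.0, -0.001], [1.0, -0.016, -0.0], [-0.0, -0.001, -1.0]]
force: [0.1, -0.2, 0.0]
opening: 0.004
time_s: 8.5
position: [0.5224, 0.1074, -0.0242]
tcp_rot: [[0.016, 1.0, -0.0], [1.0, -0.016, 0.0], [-0.0, -0.0, -1.0]]
force: [-0.6, -0.2, -0.6]
opening: 0.006
```

```bash
python3 -m crank '[[[0,0,0.2],[0,0,0]],[[0,0,0],[0,0,0]]]' 1;python3 -m crank '[[[0,0,0.2],[0,0,0]],[[0,0,0],[0,0,0]]]' 1; python3 -m crank '[[[0,0,0.2],[0,0,0]],[[0,0,0],[0,0,0]]]' 1;python3 -m crank '[[[0,0,0.2],[0,0,0]],[[0,0,0],[0,0,0]]]' 1;  python3 -c "
from h import *
c=capture('scene');save('scene5',cv2.resize(c['pixels'][160:240,270:370],None,fx=7,fy=7,interpolation=cv2.INTER_CUBIC))"
```

```text
time_s: 8.7
position: [0.5225, 0.1074, -0.0261]
tcp_rot: [[0.016, 1.0, -0.0], [1.0, -0.016, -0.0], [-0.0, -0.0, -1.0]]
force: [0.7, 0.0, -0.4]
opening: 0.005
time_s: 8.9
position: [0.5225, 0.1074, -0.0281]
tcp_rot: [[0.016, 1.0, -0.0], [1.0, -0.016, -0.0], [-0.0, -0.0, -1.0]]
force: [0.7, 0.2, 0.5]
opening: 0.005
time_s: 9.1
position: [0.5225, 0.1074, -0.0302]
tcp_rot: [[0.016, 1.0, -0.0], [1.0, -0.016, -0.0], [-0.0, -0.0, -1.0]]
force: [-0.0, 0.1, -0.1]
opening: 0.003
time_s: 9.3
position: [0.5224, 0.1074, -0.0322]
tcp_rot: [[0.016, 1.0, -0.0], [1.0, -0.016, -0.0], [-0.0, -0.0, -1.0]]
force: [0.5, 0.2, 0.5]
opening: 0.004
```

View pics/scene5.png

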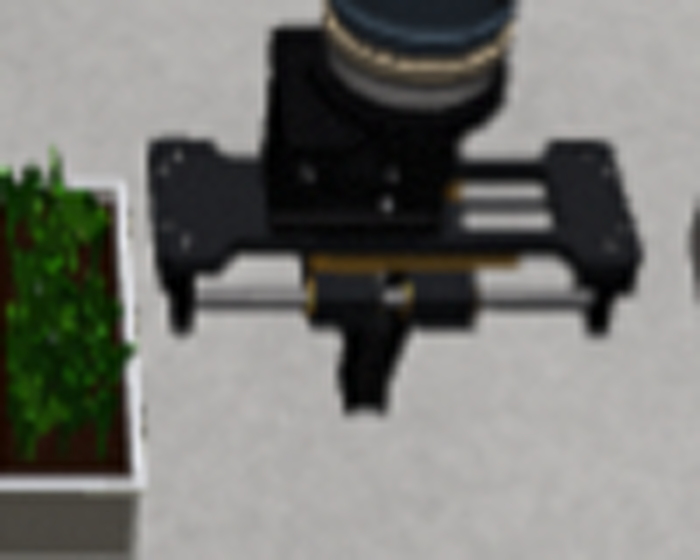

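```bash
python3 -m crank '[[[0,0,0.2],[0,0,0]],[[0,0,0],[0,0,0]]]' 1;python3 -m crank '[[[0,0,0.2],[0,0,0]],[[0,0,0],[0,0,0]]]' 1; python3 -m crank '[[[0,0,0.2],[0,0,0]],[[0,0,0],[0,0,0]]]' 1
```

```text
time_s: 9.55
position: [0.5225, 0.1074, -0.0341]
tcp_rot: [[0.016, 1.0, -0.0], [1.0, -0.016, -0.0], [-0.0, -0.0, -1.0]]
force: [-0.2, 0.5, -0.3]
opening: 0.005
time_s: 9.75
position: [0.5225, 0.1074, -0.0362]
tcp_rot: [[0.016, 1.0, -0.0], [1.0, -0.016, -0.0], [-0.0, -0.0, -1.0]]
force: [-0.7, 0.4, 0.2]
opening: 0.001
time_s: 9.95
position: [0.5224, 0.1074, -0.0382]
tcp_rot: [[0.016, 1.0, -0.0], [1.0, -0.016, -0.0], [-0.0, -0.0, -1.0]]
force: [0.4, -0.9, -0.0]
opening: 0.008
```

```bash
python3 -m crank '[[[0,0,0.15],[0,0,0]],[[0,0,0],[0,0,0]]]' 1;python3 -m crank '[[[0,0,0.15],[0,0,0]],[[0,0,0],[0,0,0]]]' 1;  python3 -c "
from h import *
c=capture('scene');save('scene6',cv2.resize(c['pixels'][160:240,270:370],None,fx=7,fy=7,interpolation=cv2.INTER_CUBIC))"
```

```text
time_s: 10.15
position: [0.5227, 0.1074, -0.0391]
tcp_rot: [[0.016, 1.0, 0.0], [1.0, -0.016, -0.0], [-0.0, 0.0, -1.0]]
force: [-0.7, -0.5, 4.1]
opening: 0.007
time_s: 10.35
position: [0.5228, 0.1074, -0.0391]
tcp_rot: [[0.016, 1.0, 0.001], [1.0, -0.016, -0.0], [-0.0, 0.001, -1.0]]
force: [-3.3, 0.1, 15.5]
opening: 0.005
```

View pics/scene6.png

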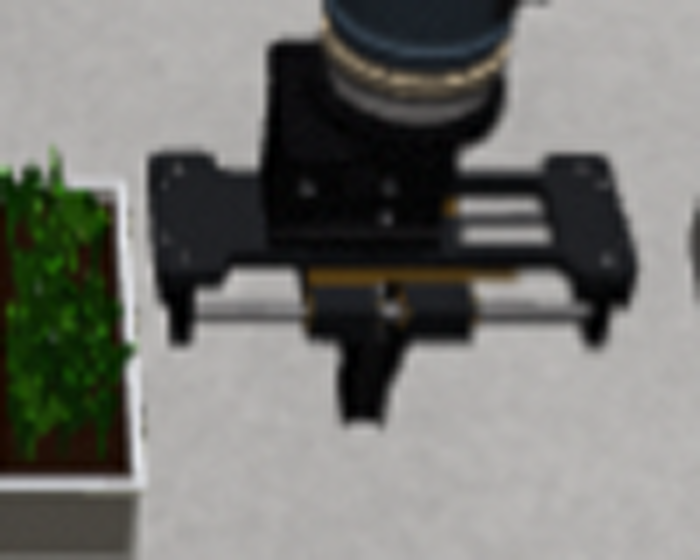

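Contact came at a reported z of -0.039, so the real fingertip is 39 mm short of the reported TCP along tool z. The lateral match is good. All further targets will use the corrected tip.

```bash
cat >> h.py <<'E'
TIP=0.039
def tdelta(P,Rm):
    """target = REAL fingertip position"""
    print("tip now",np.round(tip(),4)); delta(np.array(P)+TIP*np.array(Rm)[:,2],Rm)
def tip():
    s=read_state();return np.array(s["position"])-TIP*np.array(s["tcp_rot"])[:,2]
E
python3 -m crank '[[[0,0,-1],[0,0,0]],[[0,0,-3],[0,0,0]],[[0,0,-4],[0,0,0]],[[-3,0,0],[0,0,0]],[[-4,0,0],[0,0,0]],[[-3,0,0],[0,0,0]],[[-2,0,0],[0,0,0]],[[-1,0,0],[0,0,0]],[[0,0,0],[0,0,0]],[[0,0,0],[0,0,0]]]' -1;  python3 -c "
from h import *
tdelta([.520,-.0225,.02],down(89.2))"
```

```text
time_s: 11.4
position: [0.5203, -0.022, 0.039]
tcp_rot: [[0.016, 1.0, -0.001], [1.0, -0.016, 0.0], [0.0, -0.001, -1.0]]
force: [0.5, 0.1, -0.3]
opening: 0.836
tip now [ 0.5203 -0.022   0.078 ]
t 11.4 pos [ 0.5203 -0.022   0.039 ] dist cm 5.8
turn-first: rotvec [-0.0005 -0.0005 -0.002 ] then shift cm [-0.05 -0.03  5.8 ]
shift-first cm [-0.06 -0.02  5.8 ]
```

```bash
python3 -m crank '[[[0,0,0],[0,0,0]],[[0,0,0],[0,0,0]],[[0,0,1],[0,0,0]],[[0,0,2],[0,0,0]],[[0,0,1.8],[0,0,0]],[[0,0,1],[0,0,0]],[[0,0,0],[0,0,0]],[[0,0,0],[0,0,0]]]' -1; python3 -m crank '[[[0,0,0],[0,0,0]],[[0,0,0],[0,0,0]],[[0,0,0],[0,0,0]],[[0,0,0],[0,0,0]],[[0,0,0],[0,0,0]],[[0,0,0],[0,0,0]]]' 1;python3 -m crank '[[[0,0,0],[0,0,0]],[[0,0,0],[0,0,0]]]' 1
```

```text
time_s: 12.2
position: [0.5205, -0.0224, -0.0191]
tcp_rot: [[0.016, 1.0, -0.0], [1.0, -0.016, 0.0], [0.0, -0.0, -1.0]]
force: [1.0, 0.3, 1.5]
opening: 1.0
time_s: 12.8
position: [0.5208, -0.0227, -0.0186]
tcp_rot: [[0.016, 1.0, 0.001], [1.0, -0.016, -0.0], [-0.0, 0.001, -1.0]]
force: [-0.1, -0.1, 3.8]
opening: 0.689
time_s: 13.0
position: [0.5208, -0.0227, -0.0186]
tcp_rot: [[0.016, 1.0, 0.001], [1.0, -0.016, -0.0], [-0.0, 0.001, -1.0]]
force: [-0.8, -0.8, 6.1]
opening: 0.692
```

```bash
python3 -m crank '[[[0,0,-0.5],[0,0,0]],[[0,0,-1],[0,0,0]],[[0,0,-1.5],[0,0,0]],[[0,0,-2],[0,0,0]],[[0,0,-2],[0,0,0]],[[0,0,0],[0,0,0]],[[0,0,0],[0,0,0]]]' 1;  python3 -c "
from h import *
tdelta([.529,.3125,.09],down(89.2-5.7))
c=capture('wrist');save('wrist7',c['pixels'])"
```

```text
time_s: 13.7
position: [0.5203, -0.0225, 0.051]
tcp_rot: [[0.016, 1.0, 0.0], [1.0, -0.016, 0.0], [0.0, 0.0, -1.0]]
force: [0.2, -0.5, -5.5]
opening: 0.687
tip now [ 0.5203 -0.0225  0.09  ]
t 13.7 pos [ 0.5203 -0.0225  0.051 ] dist cm 33.51
turn-first: rotvec [ 0.0001 -0.      0.0976] then shift cm [33.38 -2.93  0.  ]
shift-first cm [33.51  0.34  0.  ]
```

View pics/wrist7.png

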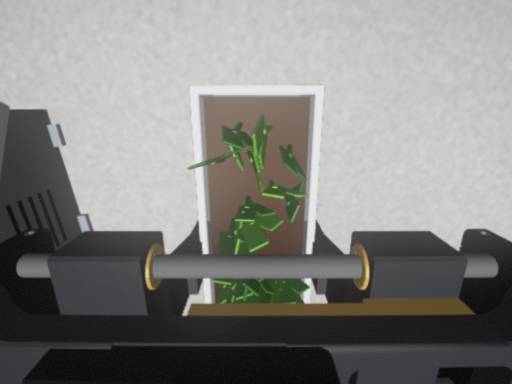

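Held. The rim is symmetric between the pads and the trough is lifted. I'll carry it over to the panel.

```bash
python3 -m crank '[[[1.5,0,0],[0,0,0]],[[3,0,0],[0,0,0]],[[3.5,0,0],[0,0,0]],[[3.5,0,0],[0,0,0]],[[3.5,0,0],[0,0.0,0]],[[3.5,0,0],[0,0,0]],[[3.5,0,0],[0,0,0.02]],[[3.5,0,0],[0,0,0.03]],[[3,0,0],[0,0,0.03]],[[2,0,0],[0,0,0.02]],[[1.5,0,0],[0,0,0]],[[0,0,0],[0,0,0]]]' 1;python3 -m crank '[[[0,0,0],[0,0,0]],[[0,0,0],[0,0,0]]]' 1
python3 -c "
from h import *
tdelta([.529,.3125,.09],down(89.2-5.7))
for n in ['wrist','top']:
  c=capture(n);save(n+'8',c['pixels'])
save('top8a',cv2.resize(c['pixels'][140:250,90:200],None,fx=5,fy=5,interpolation=cv2.INTER_CUBIC))"
```

```text
time_s: 14.95
position: [0.5301, 0.2993, 0.05]
tcp_rot: [[0.113, 0.994, -0.001], [0.994, -0.113, 0.0], [0.0, -0.001, -1.0]]
force: [-0.4, -0.5, -5.1]
opening: 0.69
time_s: 15.15
position: [0.5302, 0.2959, 0.0505]
tcp_rot: [[0.116, 0.993, -0.002], [0.993, -0.116, -0.001], [-0.001, -0.002, -1.0]]
force: [-0.5, 0.2, -4.8]
opening: 0.692
tip now [0.5303 0.296  0.0895]
t 15.15 pos [0.5302 0.2959 0.0505] dist cm 1.66
turn-first: rotvec [-0.0017  0.0012 -0.003 ] then shift cm [ 1.63 -0.31 -0.05]
shift-first cm [ 1.63 -0.31 -0.05]
```

View pics/wrist8.png

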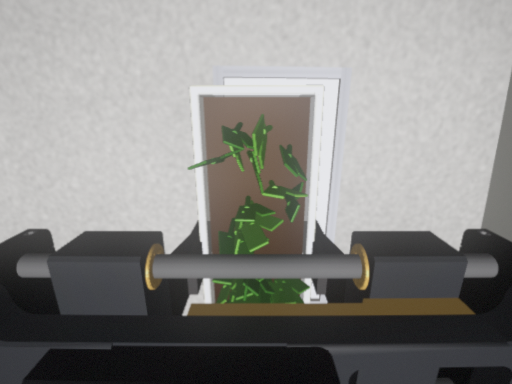

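View pics/top8a.png

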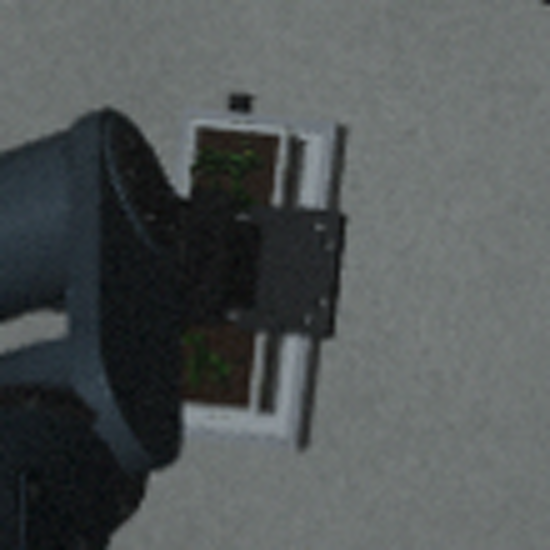

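```bash
python3 - <<'E'
from h import *
c=capture("wrist")
def f(q,z): return np.array([onz(c,p,z)[:2] for p in q])
o=f([(217,68),(346,70)],.029);t=f([(192,87),(324,87)],.1195)
e=f([(346,70),(336,236)],.029); d=e[1]-e[0];print("panel right edge dir deg",np.degrees(np.arctan2(d[1],d[0])))
d=o[1]-o[0];print("panel end",o.round(4).tolist(),np.linalg.norm(d),np.degrees(np.arctan2(d[1],d[0]))-90)
d=t[1]-t[0];print("trough end",t.round(4).tolist(),np.linalg.norm(d),np.degrees(np.arctan2(d[1],d[0]))-90)
a=np.radians(-6.5);ux=np.array([np.cos(a),np.sin(a)])
print("panel centre",o.mean(0)+.112*ux,"trough centre",t.mean(0)+.092*ux)
E
```

```text
panel right edge dir deg -5.091546441584243
panel end [[0.4179, 0.2778], [0.4311, 0.3772]] 0.10029939419518298 -7.555516830505539
trough end [[0.439, 0.2759], [0.4464, 0.3376]] 0.06217336174460659 -6.796869535581777
panel centre [0.53577136 0.31484477] trough centre [0.53410998 0.29632692]
```

```bash
python3 -m crank '[[[0.8,0,0],[0,0,0]],[[0.95,0,0],[0,0,0]],[[0,0,0],[0,0,0]],[[0,0,1],[0,0,0]],[[0,0,1.5],[0,0,0]],[[0,0,1],[0,0,0]],[[0,0,0.5],[0,0,0]],[[0,0,0],[0,0,0]],[[0,0,0],[0,0,0]]]' 1
python3 -c "
from h import *
tdelta([.5305,.3135,.0444],down(89.2-5.7))
c=capture('wrist');save('wrist9',c['pixels'])
c=capture('scene');save('scene9',cv2.resize(c['pixels'][150:270,350:450],None,fx=5,fy=5,interpolation=cv2.INTER_CUBIC))"
```

```text
time_s: 16.2
position: [0.533, 0.3144, 0.0108]
tcp_rot: [[0.116, 0.993, -0.0], [0.993, -0.116, -0.0], [-0.0, -0.0, -1.0]]
force: [0.5, 0.1, -5.1]
opening: 0.684
tip now [0.533  0.3144 0.0498]
t 16.2 pos [0.533  0.3144 0.0108] dist cm 0.6
turn-first: rotvec [-0.0001  0.0001 -0.0025] then shift cm [-0.12 -0.24  0.54]
shift-first cm [-0.12 -0.24  0.54]
```

View pics/wrist9.png

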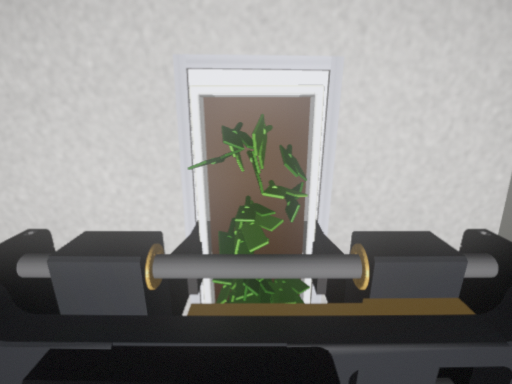

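View pics/scene9.png

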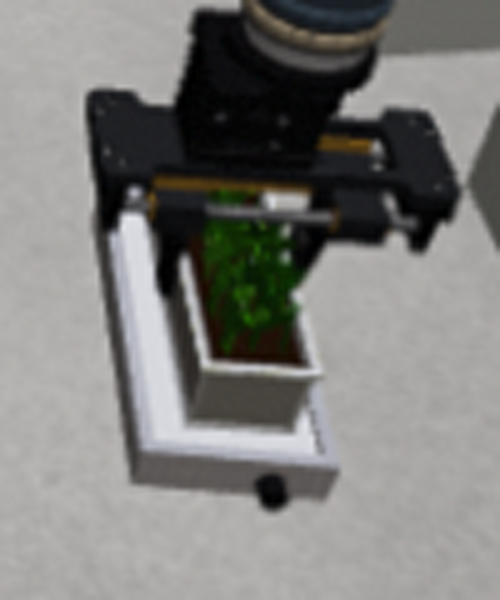

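```bash
python3 -m crank '[[[-0.25,-0.2,0],[0,0,0]],[[0,0,0.2],[0,0,0]],[[0,0,0.1],[0,0,0]],[[0,0,0.05],[0,0,0]],[[0,0,0],[0,0,0]]]' 1
python3 -m crank '[[[0,0,0.1],[0,0,0]],[[0,0,0],[0,0,0]]]' 1;python3 -m crank '[[[0,0,0.07],[0,0,0]],[[0,0,0],[0,0,0]]]' 1
```

```text
time_s: 16.8
position: [0.5306, 0.3123, 0.0075]
tcp_rot: [[0.116, 0.993, -0.0], [0.993, -0.116, -0.0], [-0.0, -0.0, -1.0]]
force: [0.0, -0.4, -4.9]
opening: 0.688
time_s: 17.0
position: [0.5306, 0.3122, 0.0064]
tcp_rot: [[0.115, 0.993, -0.0], [0.993, -0.115, -0.0], [-0.0, -0.0, -1.0]]
force: [0.1, 1.5, -4.4]
opening: 0.685
time_s: 17.2
position: [0.5306, 0.3122, 0.0057]
tcp_rot: [[0.115, 0.993, -0.0], [0.993, -0.115, -0.0], [-0.0, -0.0, -1.0]]
force: [-0.2, 0.1, -5.2]
opening: 0.689
```

```bash

python3 -m crank '[[[0,0,0.07],[0,0,0]],[[0,0,0],[0,0,0]]]' 1;python3 -m crank '[[[0,0,0.07],[0,0,0]],[[0,0,0],[0,0,0]]]' 1
```

```text
time_s: 17.4
position: [0.5307, 0.3123, 0.0055]
tcp_rot: [[0.115, 0.993, 0.0], [0.993, -0.115, 0.0], [0.0, 0.0, -1.0]]
force: [-1.3, 0.6, -2.9]
opening: 0.683
time_s: 17.6
position: [0.5307, 0.3123, 0.0054]
tcp_rot: [[0.115, 0.993, 0.0], [0.993, -0.115, 0.0], [0.0, 0.0, -1.0]]
force: [-2.7, -0.2, 4.9]
opening: 0.686
```

```bash

python3 -m crank '[[[0,0,0],[0,0,0]],[[0,0,0],[0,0,0]],[[0,0,0],[0,0,0]],[[0,0,0],[0,0,0]],[[0,0,0],[0,0,0]]]' -1;python3 -m crank '[[[0,0,-1],[0,0,0]],[[0,0,-2.5],[0,0,0]],[[0,0,-4],[0,0,0]],[[0,0,-4],[0,0,0]],[[0,0,-4],[0,0,0]],[[0,0,-3],[0,0,0]],[[0,0,0],[0,0,0]]]' -1; python3 - <<'E'
from h import *
c=capture('wrist');save('wrist10',c['pixels'])
c=capture('scene');save('scene10',cv2.resize(c['pixels'][150:270,350:450],None,fx=5,fy=5,interpolation=cv2.INTER_CUBIC))
E
```

```text
time_s: 18.1
position: [0.5308, 0.3123, 0.0043]
tcp_rot: [[0.116, 0.993, 0.0], [0.993, -0.116, 0.0], [0.0, 0.0, -1.0]]
force: [0.2, 0.9, 0.2]
opening: 0.981
time_s: 18.8
position: [0.5342, 0.3137, 0.1958]
tcp_rot: [[0.115, 0.993, 0.011], [0.993, -0.115, 0.004], [0.006, 0.011, -1.0]]
force: [0.7, -0.5, 0.4]
opening: 1.001
```

View pics/wrist10.png

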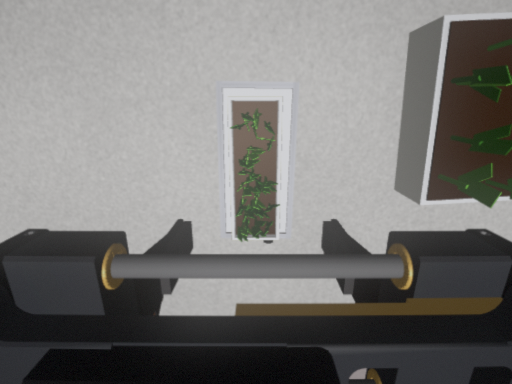

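View pics/scene10.png

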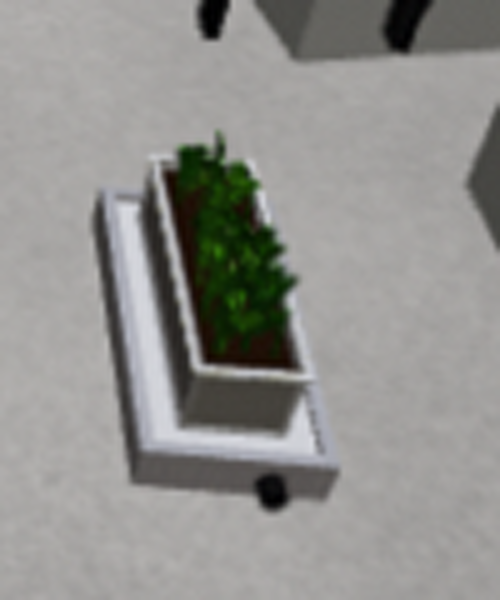

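The trough sits inside the raised edge with gaps all round. Next I'll move to look at the console.

```bash

python3 -m crank '[[[-2,0,-1],[0,0,0]],[[-4,0,-1],[0,0,-0.02]],[[-4,0,-1],[0,0,-0.02]],[[-4,0,-1],[0,0,-0.02]],[[-4,0,-1],[0,0,-0.02]],[[-4,0,-1],[0,0,-0.02]],[[-4,0,-1],[0,0,-0.02]],[[-4,0,-1],[0,0,-0.02]],[[-4,0,0],[0,0,-0.02]],[[-4,0,0],[0,0,-0.02]],[[-4,0,0],[0,0,-0.02]],[[-4,0,0],[0,0,0]]]' -1;python3 -m crank '[[[-4,0,0],[0,0,0]],[[-4,0,0],[0,0,0]],[[-4,0,0],[0,0,0]],[[-2.5,0,0],[0,0,0]],[[0,0,0],[0,0,0]],[[0,0,0],[0,0,0]]]' -1; python3 - <<'E'
from h import *
tdelta([.47,-.29,.30],down(95))
E
```

```text
time_s: 20.1
position: [0.5199, -0.1477, 0.2675]
tcp_rot: [[-0.084, 0.996, -0.004], [0.996, 0.084, 0.002], [0.002, -0.004, -1.0]]
force: [0.8, -0.3, -0.0]
opening: 0.999
time_s: 20.7
position: [0.5324, -0.2905, 0.2673]
tcp_rot: [[-0.083, 0.997, -0.003], [0.997, 0.083, 0.004], [0.004, -0.003, -1.0]]
force: [0.1, 0.3, -0.5]
opening: 1.002
tip now [ 0.5326 -0.2907  0.3063]
t 20.7 pos [ 0.5324 -0.2905  0.2673] dist cm 6.28
turn-first: rotvec [-0.0031 -0.0038 -0.0043] then shift cm [ 0.6  -6.22  0.63]
shift-first cm [ 0.57 -6.22  0.65]
```

```bash

python3 -m crank '[[[0,-2,0],[0,0,0]],[[0,-3,0],[0,0,0]],[[0,-1,0],[0,0,0]],[[0,0,0],[0,0,0]],[[0,0,0],[0,0,0]]]' -1; python3 - <<'E'
from h import *
c=capture('wrist');save('wrist11',c['pixels']); save('wrist11a',cv2.resize(c['pixels'][10:230,150:360],None,fx=2.7,fy=2.7,interpolation=cv2.INTER_CUBIC))
import pickle; pickle.dump({k:np.array(v) for k,v in c.items()},open('w11.pkl','wb'))
E
```

```text
time_s: 21.2
position: [0.4746, -0.2956, 0.2696]
tcp_rot: [[-0.085, 0.996, 0.001], [0.996, 0.085, -0.0], [-0.0, 0.001, -1.0]]
force: [1.0, -0.9, -1.0]
opening: 1.0
```

View pics/wrist11a.png

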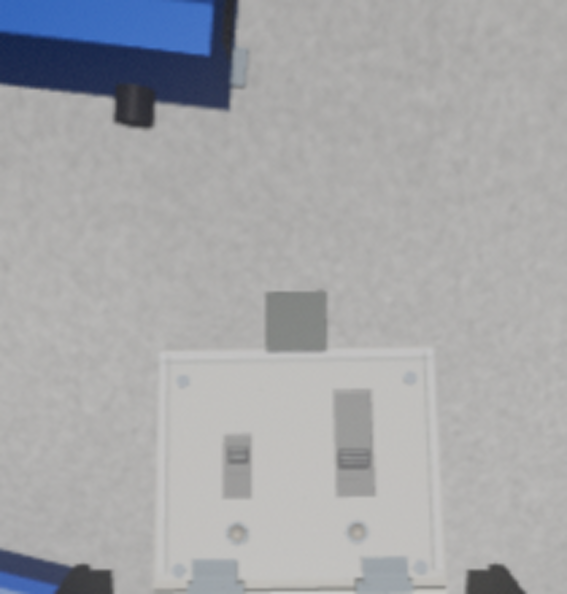

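```bash
cat > fit.py <<'E'
from h import *
import pickle
from scipy.optimize import least_squares
c30,s30=np.cos(np.pi/6),.5
def W(p,s,y,n,zl=.046):
    """face coords rel. hinge: s up slope, y left, n normal ->world ; p=(lipx,lipy,yaw)"""
    ds=s+.151; dn=n-.004
    X=c30*ds-s30*dn; Z=zl+s30*ds+c30*dn; a=p[2]
    return np.array([p[0]+X*np.cos(a)-y*np.sin(a),p[1]+X*np.sin(a)+y*np.cos(a),Z])
def pts(p):
    L=[]
    for s,y in [(-.164,-.017),(-.164,.017),(-.130,.017),(-.130,-.017)]: L.append(W(p,s,y,.008))
    sl,ss=p[3],p[4]
    for s,y in [(-.032,.043),(-.032,.021),(.032,.021),(.032,.043)]: L.append(W(p,sl+s,y,-.004))
    for s,y in [(-.019,-.026),(-.019,-.042),(.019,-.042),(.019,-.026)]: L.append(W(p,ss+s,y,-.004))
    return np.array(L)
def fit(c,uv,name):
    uv=np.array(uv)
    f=lambda p:(proj(c,pts(p))-uv).ravel()
    r=least_squares(f,[.417,-.3,.087,-.07,-.07],x_scale=[.01,.01,.1,.01,.01])
    print(name,r.x.round(4),"yaw",np.degrees(r.x[2]).round(2),"rms px",np.sqrt((r.fun**2).mean()).round(2)); print(r.fun.reshape(-1,2).round(1).tolist())
    return r.x
if __name__=="__main__":
    c=pickle.load(open("w11.pkl","rb"))
    # note wrist image: left is -y ; order matches (s,y)
    q=[(266,292),(326,291),(327,351),(266,351), (372,390),(334,391),(337,496),(375,495), (251,434),(225,434),(223,498),(251,498)]
    uv=[(150+(x+.5)/2.7-.5,10+(y+.5)/2.7-.5) for x,y in q]
    p=fit(c,uv,"wrist")
    ct=capture("top")
    A=lambda x,y:(280+(x+.5)/7-.5,160+(y+.5)/7-.5)
    q=[(325,487),(255,493),(248,425),(322,420), (182,376),(228,376),(226,258),(180,260), (328,312),(362,309),(360,238),(326,241)]
    p2=fit(ct,[A(*v) for v in q],"top")
E
python3 fit.py
```

```text
wrist [ 0.4217 -0.2969  0.0948 -0.0781 -0.0649] yaw 5.43 rms px 0.5
[[0.3, 0.9], [-0.2, 1.0], [-0.1, -1.0], [0.3, -0.8], [-0.1, -0.5], [-0.2, -0.8], [-0.3, 0.5], [0.3, 0.7], [0.3, -0.3], [-0.5, -0.2], [-0.0, 0.3], [0.2, 0.2]]
top [ 0.4165 -0.298   0.1217 -0.074  -0.0621] yaw 6.97 rms px 0.4
[[-0.4, -0.7], [-0.5, -0.1], [0.1, 0.8], [-0.3, 0.0], [0.5, 0.8], [0.6, -0.1], [-0.2, -0.7], [-0.4, 0.0], [0.2, 0.3], [0.2, 0.0], [0.1, -0.3], [0.1, -0.0]]
```

```bash
python3 -c "
from h import *
tdelta([.417,-.2975,.09],down(95.7))"
```

```text
tip now [ 0.4748 -0.2959  0.3086]
t 21.3 pos [ 0.4749 -0.2959  0.2696] dist cm 22.61
turn-first: rotvec [ 0.0009  0.0003 -0.0144] then shift cm [ 0.42 -5.77 21.86]
shift-first cm [ 0.34 -5.8  21.85]
```

```bash
python3 -m crank '[[[0.2,-2,0],[0,0,-0.014]],[[0.2,-3,2],[0,0,0]],[[0,-0.8,4],[0,0,0]],[[0,0,4],[0,0,0]],[[0,0,4],[0,0,0]],[[0,0,4],[0,0,0]],[[0,0,2.5],[0,0,0]],[[0,0,1.3],[0,0,0]],[[0,0,0],[0,0,0]],[[0,0,0],[0,0,0]]]' -1;python3 - <<'E'
from h import *
tdelta([.417,-.2975,.09],down(95.7))
c=capture('wrist');save('wrist12',c['pixels']); 
s=read_state();R=np.array(s["tcp_rot"]);P=tip()
print("tip px",proj(c,[P,P+R[:,0]*.0435,P-R[:,0]*.0435]).round(1).tolist())
from fit import *
for p in [(.4217,-.2969,.0948),(.4165,-.298,.1217)]:
  print(proj(c,[W(p,*v,.008) for v in [(-.164,-.017),(-.164,.017),(-.130,.017),(-.130,-.017)]]).round(0).tolist())
c=capture('scene');save('scene12',cv2.resize(c['pixels'][140:240,130:250],None,fx=6,fy=6,interpolation=cv2.INTER_CUBIC))
E
```

```text
time_s: 22.3
position: [0.4165, -0.2979, 0.0514]
tcp_rot: [[-0.099, 0.995, 0.0], [0.995, 0.099, -0.0], [-0.0, 0.0, -1.0]]
force: [0.6, -0.1, -1.0]
opening: 1.003
tip now [ 0.4165 -0.2979  0.0904]
t 22.3 pos [ 0.4165 -0.2979  0.0514] dist cm 0.07
turn-first: rotvec [ 0.0003  0.0002 -0.0007] then shift cm [0.03 0.05 0.04]
shift-first cm [0.03 0.05 0.04]
tip px [[257.1, 232.4], [322.0, 232.3], [192.3, 232.4]]
[[238.0, 198.0], [279.0, 198.0], [279.0, 240.0], [237.0, 240.0]]
[[237.0, 193.0], [278.0, 192.0], [279.0, 233.0], [237.0, 234.0]]
```

View pics/wrist12.png

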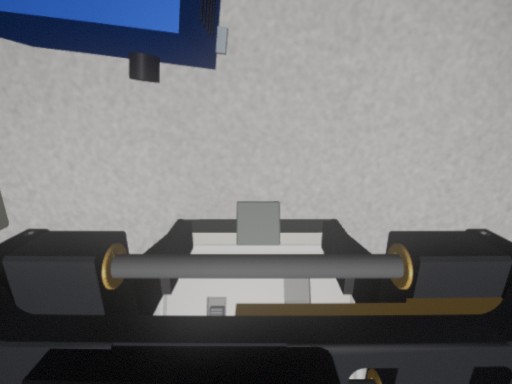

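View pics/scene12.png

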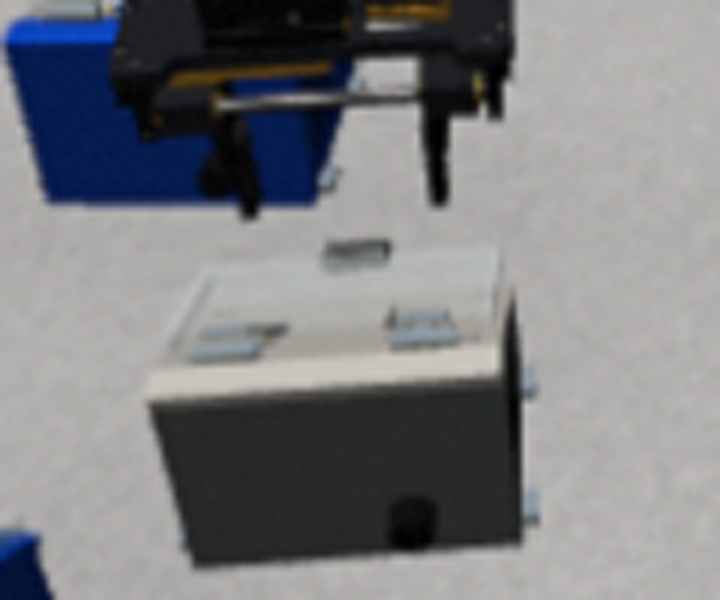

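```bash
python3 - <<'E'
from fit import *
c=capture('scene'); s=read_state();R=np.array(s["tcp_rot"]);P=tip()
Q=[P+a*.048*R[:,0]+.0095*R[:,1] for a in (-1,1)]
f=lambda uv:((uv-np.array([130,140])+.5)*6-.5).round(0).tolist()
print("front tips crop",f(proj(c,Q)), "centre", f(proj(c,[P+a*.048*R[:,0] for a in (-1,1)])))
for x in (.4165,.4205,.4247):
  p=(x,-.2975,.1)
  print(x,f(proj(c,[W(p,*v) for v in [(-.164,-.017,.008),(-.164,.017,.008),(-.130,.017,.008),(-.130,-.017,.008),(-.130,.017,0),(-.130,-.017,0)]])))
  # console back top edge, face top
E
python3 - <<'E'
import cv2
i=cv2.imread("pics/scene12.png")[180:420,100:560]
cv2.imwrite("pics/scene12b.png",cv2.resize(i,None,fx=1.7,fy=1.7,interpolation=cv2.INTER_CUBIC))
E
```

```text
front tips crop [[248.0, 219.0], [437.0, 206.0]] centre [[250.0, 208.0], [438.0, 195.0]]
0.4165 [[328.0, 259.0], [392.0, 255.0], [385.0, 266.0], [320.0, 271.0], [387.0, 281.0], [321.0, 286.0]]
0.4205 [[326.0, 264.0], [391.0, 260.0], [384.0, 271.0], [318.0, 276.0], [386.0, 286.0], [320.0, 291.0]]
0.4247 [[325.0, 269.0], [390.0, 265.0], [383.0, 276.0], [317.0, 281.0], [385.0, 291.0], [319.0, 296.0]]
```

View pics/scene12b.png

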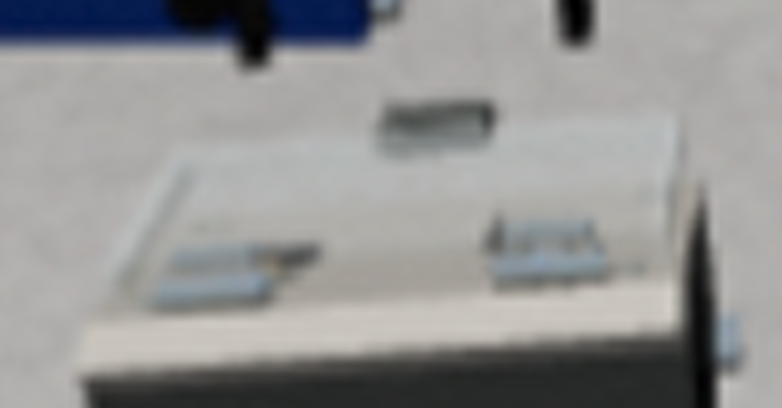

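```bash
python3 - <<'E'
from fit import *
cs=capture('scene');cw=capture('wrist');ct=capture('top')
# trough in scene initial: rim corners from scene3a (5x, off 230,130)
uvs=[(230+(x+.5)/5-.5,130+(y+.5)/5-.5) for x,y in [(188,497),(301,497)]]
print("trough far end rim by scene (z=.05):",[onz(cs,u,.05).round(4).tolist() for u in uvs],"top said x .6105, y -.055,.008")
# lip joint triangulation: free-edge corners & inner
U={ 'w':(cw,[(237,202),(280,202)]), 't':(ct,[(280+(x+.5)/7-.5,160+(y+.5)/7-.5) for x,y in [(325,487),(255,493)]]),
 's':(cs,[(130+(x+.5)/6-.5,140+(y+.5)/6-.5) for x,y in [(326,242),(390,240)]])}
for combo in ['wt','ts','ws','wts']:
    f=lambda p:np.concatenate([(proj(U[k][0],[W(p,-.164,-.017,.008,p[3]),W(p,-.164,.017,.008,p[3])])-np.array(U[k][1])).ravel()/1. for k in combo])
    r=least_squares(f,[.417,-.3,.09,.046],x_scale=[.01,.01,.1,.01]);print(combo,r.x.round(4),np.abs(r.fun).max().round(2))
E
```

```text
trough far end rim by scene (z=.05): [[0.6122, -0.0547, 0.05], [0.6127, 0.0068, 0.05]] top said x .6105, y -.055,.008
wt [ 0.4186 -0.2973  0.0962  0.0651] 1.07
ts [ 0.4154 -0.2981  0.0545  0.0562] 0.25
ws [ 0.4205 -0.2971  0.0965  0.06  ] 0.45
wts [ 0.4199 -0.2972  0.0945  0.0612] 1.48
```

```bash
python3 -m crank '[[[0,-0.2,1],[0,0,0]],[[0,0,1.5],[0,0,0]],[[0,0,1.2],[0,0,0]],[[0,0,0.7],[0,0,0]],[[0,0,0.4],[0,0,0]],[[0,0,0],[0,0,0]],[[0,0,0],[0,0,0]]]' -1; python3 -c "
from h import *
print(tip())
c=capture('wrist');save('wrist13',cv2.resize(c['pixels'][170:320,160:360],None,fx=4,fy=4,interpolation=cv2.INTER_CUBIC))
c=capture('scene');save('scene13',cv2.resize(c['pixels'][140:220,150:240],None,fx=8,fy=7,interpolation=cv2.INTER_CUBIC))"
```

```text
time_s: 23.3
position: [0.4139, -0.298, 0.0035]
tcp_rot: [[-0.098, 0.995, 0.0], [0.995, 0.098, -0.0], [-0.0, 0.0, -1.0]]
force: [0.4, 0.1, -0.1]
opening: 1.0
[ 0.41384747 -0.29796325  0.04253678]
```

View pics/wrist13.png

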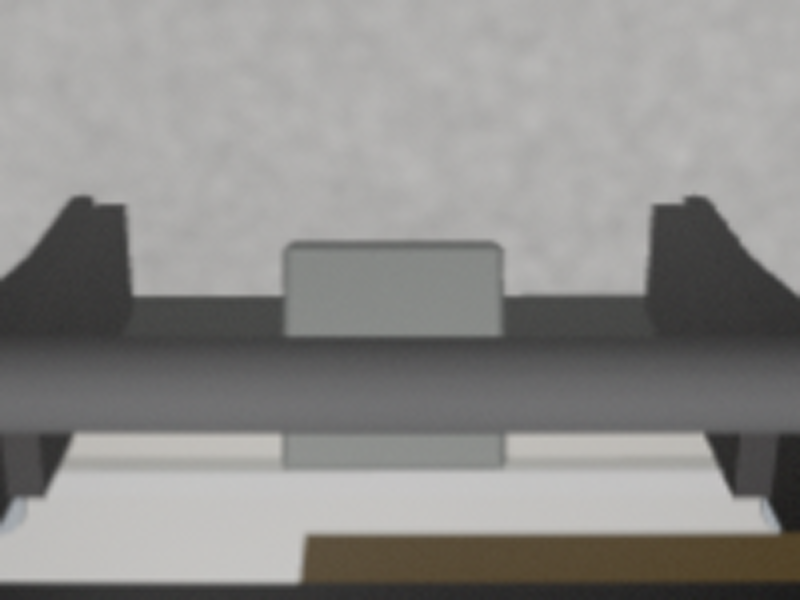

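View pics/scene13.png

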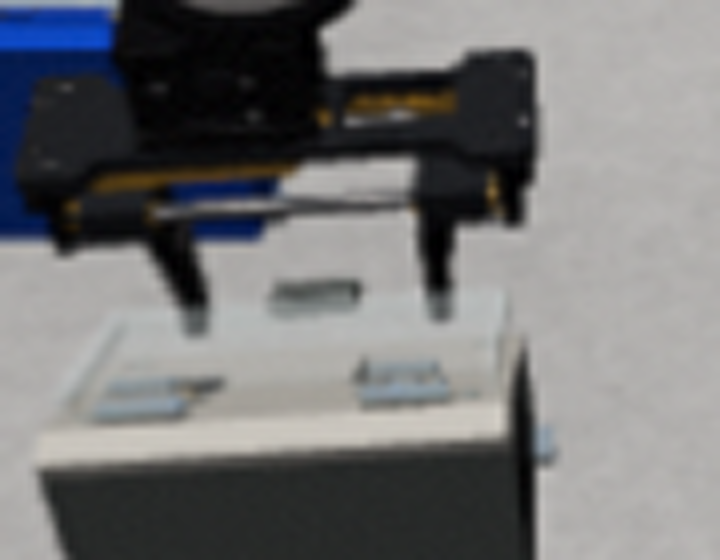

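```bash
python3 -m crank '[[[0,0,0],[0,0,0]],[[0,0,0],[0,0,0]],[[0,0,0],[0,0,0]],[[0,0,0],[0,0,0]],[[0,0,0],[0,0,0]],[[0,0,0],[0,0,0]],[[0,0,0],[0,0,0]],[[0,0,0],[0,0,0]],[[0,0,0],[0,0,0]]]' 1; cat > arc.py <<'E'
# plan the arc: print tool-frame rows (shift cm, turn rad)
from h import *
import sys
def plan(H,yaw,th,pitch,N,d,R0=None):
    """H hinge, th=[start,end] hinge rotation rel now, pitch rotation total (rad, about tool x), tip d beyond G"""
    s=read_state();R=np.array(s["tcp_rot"]);P=tip();G=P-d*R[:,2]
    ex=np.array([np.cos(yaw),np.sin(yaw),0]);ey=np.array([-np.sin(yaw),np.cos(yaw),0])
    rel=G-H;print("rel x,y,z in console",(rel@ex).round(4),(rel@ey).round(4),rel[2].round(4),"elev",np.degrees(np.arctan2(rel[2],-(rel@ex))).round(1))
    Gp=[];Rs=[]
    for k in range(N+1):
        a=th*k/N; b=pitch*k/N
        # opening: hinge->lip rotates up: rotation about +ey? x negative goes up: rot about +ey maps -x to +z
        Gp.append(H+Ro.from_rotvec(a*ey).apply(rel)); Rs.append(R@Ro.from_rotvec([b,0,0]).as_matrix())
    T=[Gp[k]+(d+TIP)*Rs[k][:,2] for k in range(N+1)]
    for k in range(N): print(np.round(100*Rs[k].T@(T[k+1]-T[k]),2).tolist(), round(pitch/N,4), "tip",(T[k+1]-TIP*Rs[k+1][:,2]).round(3).tolist())
    print("final tool z",Rs[-1][:,2].round(2))
E
python3 - <<'E'
from arc import *
plan(np.array([.5505,-.285,.118]),np.radians(5.6),np.radians(90),0.5236,20,.011)
E
```

```text
time_s: 24.3
position: [0.4136, -0.2973, 0.0034]
tcp_rot: [[-0.098, 0.995, -0.0], [0.995, 0.098, 0.001], [0.001, -0.0, -1.0]]
force: [0.8, 1.4, 0.5]
opening: 0.389
rel x,y,z in console -0.1374 0.0011 -0.0646 elev -25.2
[0.0, -0.6, -1.1] 0.0262 tip [0.409, -0.298, 0.053]
[0.0, -0.54, -1.12] 0.0262 tip [0.405, -0.298, 0.065]
[0.0, -0.48, -1.14] 0.0262 tip [0.402, -0.299, 0.076]
[0.0, -0.42, -1.16] 0.0262 tip [0.399, -0.299, 0.088]
[0.0, -0.36, -1.17] 0.0262 tip [0.398, -0.299, 0.1]
[0.0, -0.3, -1.18] 0.0262 tip [0.398, -0.299, 0.112]
[0.0, -0.23, -1.19] 0.0262 tip [0.398, -0.299, 0.124]
[0.0, -0.17, -1.19] 0.0262 tip [0.4, -0.299, 0.136]
[0.0, -0.11, -1.19] 0.0262 tip [0.402, -0.298, 0.147]
[0.0, -0.05, -1.19] 0.0262 tip [0.405, -0.298, 0.159]
[0.0, 0.02, -1.19] 0.0262 tip [0.41, -0.298, 0.17]
[0.0, 0.08, -1.18] 0.0262 tip [0.415, -0.297, 0.181]
[0.0, 0.14, -1.16] 0.0262 tip [0.42, -0.297, 0.191]
[0.0, 0.2, -1.15] 0.0262 tip [0.427, -0.296, 0.201]
[0.0, 0.26, -1.13] 0.0262 tip [0.434, -0.295, 0.21]
[0.0, 0.32, -1.11] 0.0262 tip [0.443, -0.295, 0.219]
[0.0, 0.37, -1.08] 0.0262 tip [0.451, -0.294, 0.227]
[0.0, 0.43, -1.05] 0.0262 tip [0.461, -0.293, 0.234]
[0.0, 0.48, -1.02] 0.0262 tip [0.47, -0.292, 0.24]
[0.0, 0.54, -0.99] 0.0262 tip [0.481, -0.291, 0.246]
final tool z [-0.5  -0.05 -0.87]
```

```bash
python3 - <<'E'
from arc import *
plan(np.array([.5505,-.285,.118]),np.radians(5.6),np.radians(92),-0.5236,24,.011)
E
```

```text
rel x,y,z in console -0.1374 0.0011 -0.0646 elev -25.2
[0.0, -0.29, -0.93] -0.0218 tip [0.41, -0.298, 0.052]
[0.0, -0.21, -0.97] -0.0218 tip [0.407, -0.298, 0.061]
[0.0, -0.12, -0.99] -0.0218 tip [0.404, -0.298, 0.071]
[0.0, -0.03, -1.01] -0.0218 tip [0.402, -0.298, 0.081]
[0.0, 0.06, -1.02] -0.0218 tip [0.401, -0.299, 0.091]
[0.0, 0.15, -1.02] -0.0218 tip [0.401, -0.299, 0.101]
[0.0, 0.24, -1.01] -0.0218 tip [0.401, -0.299, 0.112]
[0.0, 0.33, -0.99] -0.0218 tip [0.402, -0.299, 0.122]
[0.0, 0.41, -0.97] -0.0218 tip [0.403, -0.298, 0.132]
[0.0, 0.5, -0.94] -0.0218 tip [0.406, -0.298, 0.142]
[0.0, 0.58, -0.9] -0.0218 tip [0.408, -0.298, 0.152]
[0.0, 0.66, -0.86] -0.0218 tip [0.412, -0.298, 0.161]
[0.0, 0.73, -0.8] -0.0218 tip [0.416, -0.297, 0.171]
[0.0, 0.8, -0.75] -0.0218 tip [0.421, -0.297, 0.18]
[0.0, 0.86, -0.68] -0.0218 tip [0.426, -0.296, 0.189]
[0.0, 0.92, -0.61] -0.0218 tip [0.432, -0.296, 0.197]
[0.0, 0.97, -0.54] -0.0218 tip [0.439, -0.295, 0.205]
[0.0, 1.02, -0.46] -0.0218 tip [0.446, -0.294, 0.213]
[0.0, 1.05, -0.38] -0.0218 tip [0.453, -0.293, 0.22]
[0.0, 1.08, -0.29] -0.0218 tip [0.461, -0.293, 0.227]
[0.0, 1.1, -0.21] -0.0218 tip [0.469, -0.292, 0.233]
[0.0, 1.12, -0.12] -0.0218 tip [0.478, -0.291, 0.239]
[0.0, 1.12, -0.03] -0.0218 tip [0.487, -0.29, 0.244]
[0.0, 1.12, 0.06] -0.0218 tip [0.496, -0.289, 0.248]
final tool z [ 0.5   0.05 -0.87]
```

```bash
python3 -m crank '[[[0,-0.29,-0.93],[-0.022,0,0]],[[0,-0.21,-0.97],[-0.022,0,0]],[[0,-0.12,-0.99],[-0.022,0,0]],[[0,-0.03,-1.01],[-0.022,0,0]],[[0,0.06,-1.02],[-0.022,0,0]],[[0,0.15,-1.02],[-0.022,0,0]],[[0,0,0],[0,0,0]]]' 1; python3 -c "
from h import *
print(tip())
c=capture('wrist');save('wrist14',c['pixels'])
c=capture('scene');save('scene14',cv2.resize(c['pixels'][120:220,140:250],None,fx=7,fy=6,interpolation=cv2.INTER_CUBIC))"
```

```text
time_s: 25.0
position: [0.4067, -0.2981, 0.0638]
tcp_rot: [[-0.097, 0.986, 0.133], [0.995, 0.096, 0.013], [0.0, 0.134, -0.991]]
force: [5.4, 4.1, -1.4]
opening: 0.383
[ 0.40154089 -0.29861655  0.10245868]
```

View pics/scene14.png

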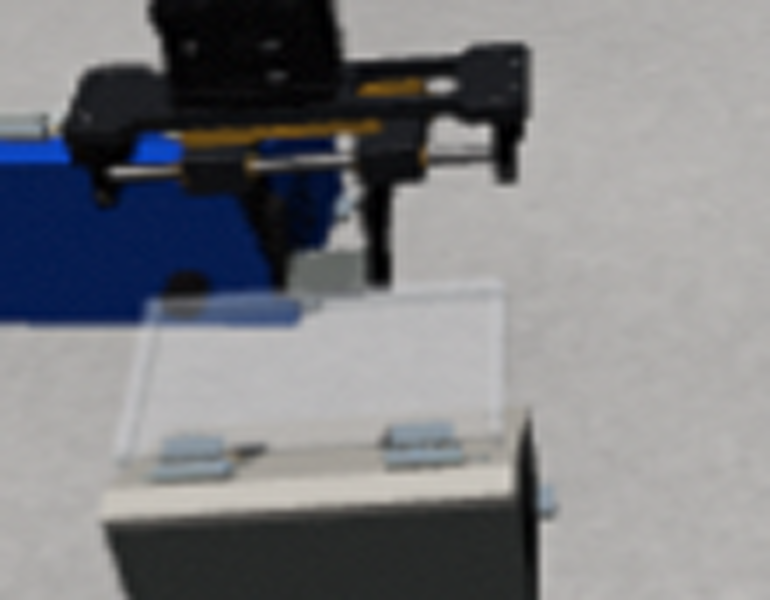

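View pics/wrist14.png

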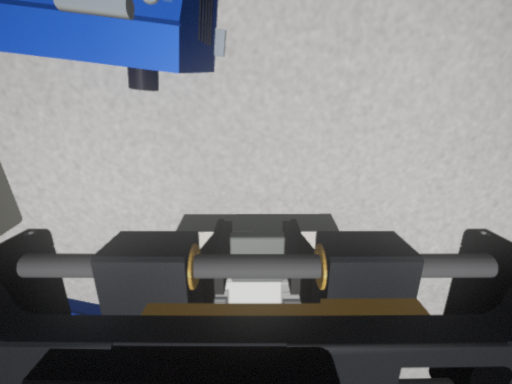

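The cover is swinging up with the tongue held. I'll continue the arc.

```bash
python3 -m crank '[[[0,0.24,-1.01],[-0.022,0,0]],[[0,0.33,-0.99],[-0.022,0,0]],[[0,0.41,-0.97],[-0.022,0,0]],[[0,0.5,-0.94],[-0.022,0,0]],[[0,0.58,-0.9],[-0.022,0,0]],[[0,0.66,-0.86],[-0.022,0,0]],[[0,0.73,-0.8],[-0.022,0,0]],[[0,0.8,-0.75],[-0.022,0,0]],[[0,0.86,-0.68],[-0.022,0,0]],[[0,0,0],[0,0,0]]]' 1;python3 -m crank '[[[0,0.92,-0.61],[-0.022,0,0]],[[0,0.97,-0.54],[-0.022,0,0]],[[0,1.02,-0.46],[-0.022,0,0]],[[0,1.05,-0.38],[-0.022,0,0]],[[0,1.08,-0.29],[-0.022,0,0]],[[0,0,0],[0,0,0]]]' 1; python3 -c "
from h import *
print(tip())
c=capture('wrist');save('wrist15',c['pixels'])
c=capture('scene');save('scene15',cv2.resize(c['pixels'][90:220,130:260],None,fx=5,fy=4.6,interpolation=cv2.INTER_CUBIC))"
```

```text
time_s: 26.1
position: [0.4512, -0.2943, 0.1611]
tcp_rot: [[-0.083, 0.952, 0.296], [0.996, 0.083, 0.012], [-0.013, 0.296, -0.955]]
force: [-8.3, -5.9, 6.1]
opening: 0.384
time_s: 26.7
position: [0.4988, -0.2898, 0.2024]
tcp_rot: [[-0.071, 0.918, 0.39], [0.997, 0.071, 0.014], [-0.015, 0.39, -0.921]]
force: [5.0, -9.0, -7.6]
opening: 0.386
[ 0.48362812 -0.29035736  0.2382649 ]
```

View pics/scene15.png

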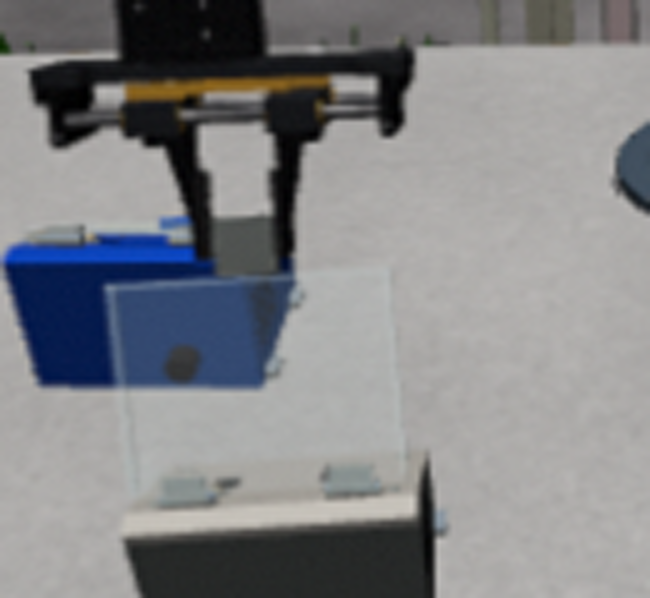

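```bash
python3 -m crank '[[[0,0.8,-0.15],[-0.022,0,0]],[[0,0,0],[0,0,0]],[[0,0,0],[0,0,0]]]' 1; python3 -c "
from h import *
s=read_state();print(tip(),s['moment'],s['joint_positions'])"
```

```text
time_s: 27.1
position: [0.5069, -0.2891, 0.2074]
tcp_rot: [[-0.067, 0.912, 0.406], [0.998, 0.068, 0.013], [-0.016, 0.406, -0.914]]
force: [6.9, -10.1, -11.3]
opening: 0.389
[ 0.49107685 -0.2895965   0.24304004] [-1.31843079  0.07631527 -0.44729425] [ -52.31798738   18.78252254  104.04240776   27.22814654   45.95438239
 -163.54977796]
```

Cover is near its stop (elevation about 65°). Joint 6 is at its limit (-163.55°), so I'll release, back off, then turn the tool half round with +wz.

```bash
python3 -m crank '[[[0,0,0],[0,0,0]],[[0,0,0],[0,0,0]],[[0,0,0],[0,0,0]],[[0,0,0],[0,0,0]],[[0,0,-1.5],[0,0,0]],[[0,0,-3],[0,0,0]],[[0,0,-3],[0,0,0]],[[0,0,0],[0,0,0.1]],[[0,0,0],[0,0,0]]]' -1; python3 -c "
from h import *
s=read_state();print(tip(),s['joint_positions'])
c=capture('wrist');save('wrist16',c['pixels'])
c=capture('scene');save('scene16',cv2.resize(c['pixels'][90:220,130:260],None,fx=5,fy=4.6,interpolation=cv2.INTER_CUBIC))
c=capture('top');save('top16',cv2.resize(c['pixels'][140:260,270:390],None,fx=5,fy=5,interpolation=cv2.INTER_CUBIC))"
```

```text
time_s: 28.0
position: [0.4749, -0.2852, 0.2766]
tcp_rot: [[0.021, 0.915, 0.404], [0.999, -0.033, 0.022], [0.034, 0.403, -0.915]]
force: [-0.4, -0.4, -0.6]
opening: 0.989
[ 0.45915451 -0.28607634  0.31224766] [ -55.53985958   11.35557272  101.74478406   24.48555815   56.47176889
 -155.70782658]
```

View pics/scene16.png

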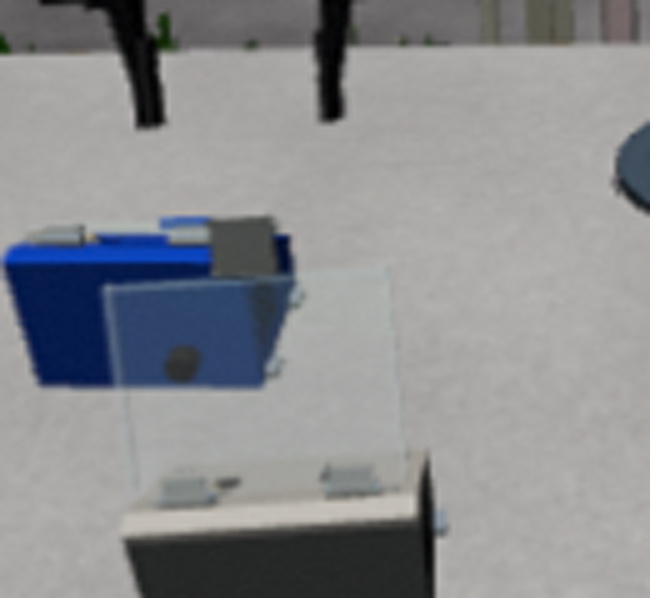

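View pics/wrist16.png

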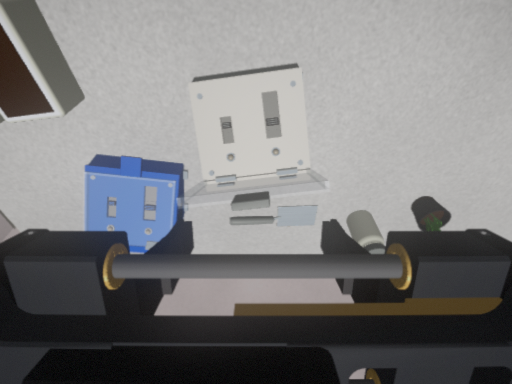

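```bash
python3 - <<'E'
from h import *
import pickle
c=capture('wrist'); pickle.dump({k:np.array(v) for k,v in c.items()},open('w16.pkl','wb'))
save('wrist16a',cv2.resize(c['pixels'][60:210,180:335],None,fx=5,fy=4,interpolation=cv2.INTER_CUBIC))
E
```

```text
(no output)
```

View pics/wrist16a.png

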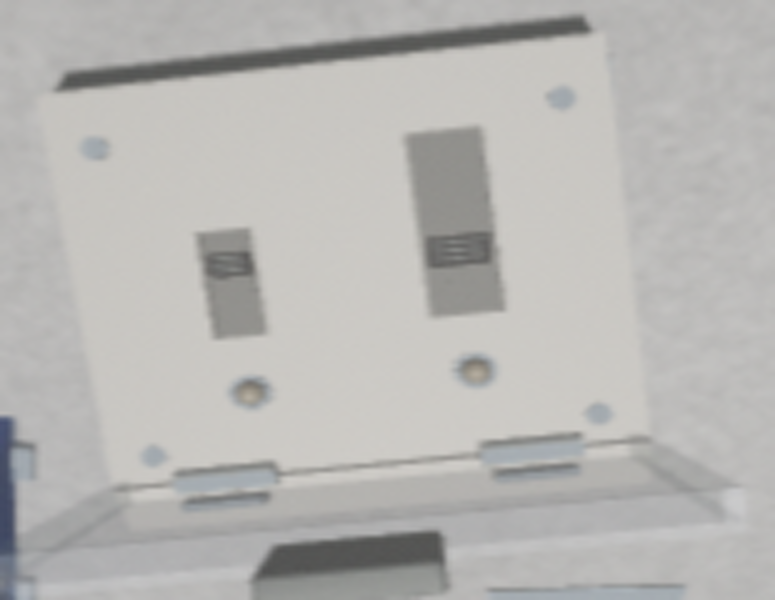

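```bash
cat > fit2.py <<'E'
from h import *
import pickle
from scipy.optimize import least_squares
def M(p,s,y,n=0):
    """p: front-edge mid of face x,y,z,yaw ; s up slope from front edge"""
    X=.8660254*s-.5*n;Z=p[2]+.5*s+.8660254*n;a=p[3]
    return np.array([p[0]+X*np.cos(a)-y*np.sin(a),p[1]+X*np.sin(a)+y*np.cos(a),Z])
def model(p):
    L=p[6];sl,ss=p[4],p[5]
    return np.array([M(p,0,-.08),M(p,0,.08),M(p,L,-.08),M(p,L,.08)]+
     [M(p,sl+a*.032,b) for a,b in [(-1,.021),(-1,.043),(1,.043),(1,.021)]]+
     [M(p,ss+a*.019,b) for a,b in [(-1,-.042),(-1,-.026),(1,-.026),(1,-.042)]])
if __name__=="__main__":
    c=pickle.load(open('w16.pkl','rb'))
    q=[(42,92),(605,33),(116,488),(648,438),(404,134),(482,126),(506,309),(432,317),(195,233),(249,229),(267,333),(215,339)]
    uv=np.array([(180+(x+.5)/5-.5,60+(y+.5)/4-.5) for x,y in q])
    for fixz in (False,True):
        def f(p):
            r=(proj(c,model(p))-uv).ravel()
            return np.r_[r,(p[2]-.048)*1e5] if fixz else r
        r=least_squares(f,[.43,-.3,.048,.1,.06,.07,.14],x_scale=[.01,.01,.01,.1,.01,.01,.01])
        p=r.x;print(p.round(4),"yaw",np.degrees(p[3]).round(2),"rms",np.sqrt((r.fun[:24]**2).mean()).round(2))
        print(r.fun[:24].reshape(-1,2).round(1).tolist())
        print("nub by slot geom (24 from top)",M(p,p[4]+.032-.024,.032).round(4))
        print("face mid top",M(p,p[6],0).round(4))
    for u in [(427,237),(490,233),(492,262),(430,268)]: pass
E
python3 fit2.py
```

```text
[ 0.4395 -0.2954  0.0415  0.0954  0.0585  0.072   0.1419] yaw 5.47 rms 0.3
[[-0.7, 0.2], [-0.1, -0.1], [-0.2, -0.2], [-0.1, 0.2], [0.0, -0.1], [-0.1, -0.0], [-0.2, 0.2], [-0.5, 0.0], [0.5, -0.0], [0.6, -0.4], [0.5, 0.2], [0.2, 0.0]]
nub by slot geom (24 from top) [ 0.4938 -0.258   0.0747]
face mid top [ 0.5619 -0.2837  0.1124]
[ 0.438  -0.2953  0.048   0.0963  0.0572  0.0704  0.1393] yaw 5.52 rms 0.57
[[-1.6, 0.7], [0.9, 0.0], [-1.0, -0.0], [0.9, 0.1], [0.2, -0.4], [0.4, -0.5], [0.3, 0.5], [-0.2, 0.4], [-0.1, -0.2], [0.3, -0.6], [0.3, 0.5], [-0.3, 0.3]]
nub by slot geom (24 from top) [ 0.4911 -0.258   0.0806]
face mid top [ 0.558  -0.2837  0.1176]
```

```bash
cat >> fit2.py <<'E'
PF=[.4375,-.2950,.047,.0960,.0572,.0704,.1393]
def ntool(yaw=.096):
    ez=np.array([.5*np.cos(yaw),.5*np.sin(yaw),-.8660254]);ex=np.array([-np.sin(yaw),np.cos(yaw),0]);return np.c_[ex,np.cross(ez,ex),ez]
E
python3 - <<'E'
from fit2 import *
for s,n in [(.043,.09),(.043,.03),(.043,-.005)]:
    print(s,n); T=M(PF,s,.080,n); print("target tip centre",T.round(4)); tdelta(T,ntool())
E
```

```text
0.043 0.09
target tip centre [ 0.4221 -0.2161  0.1464]
tip now [ 0.4592 -0.2857  0.3105]
t 28.2 pos [ 0.4749 -0.2847  0.2748] dist cm 17.99
turn-first: rotvec [-0.1082  0.0205 -0.1196] then shift cm [  7.33 -10.4   12.72]
shift-first cm [ 6.39 -9.79 13.67]
0.043 0.03
target tip centre [ 0.452  -0.2132  0.0945]
tip now [ 0.4592 -0.2857  0.3105]
t 28.2 pos [ 0.4749 -0.2847  0.2748] dist cm 22.63
turn-first: rotvec [-0.1082  0.0205 -0.1196] then shift cm [  7.33 -10.4   18.72]
shift-first cm [ 6.56 -9.15 19.63]
0.043 -0.005
target tip centre [ 0.4694 -0.2116  0.0642]
tip now [ 0.4592 -0.2857  0.3105]
t 28.2 pos [ 0.4749 -0.2847  0.2748] dist cm 25.6
turn-first: rotvec [-0.1082  0.0205 -0.1196] then shift cm [  7.33 -10.4   22.22]
shift-first cm [ 6.65 -8.78 23.11]
```

```bash
python3 -m crank '[[[1,-2,0],[0,0,0]],[[2,-3,0],[0,0,0]],[[2,-3,0],[0,0,0]],[[1.4,-1.8,0],[0,0,0]],[[0,0,2],[0,0,-0.05]],[[0,0,3],[0,0,-0.03]],[[0,0,3],[-0.04,0.02,-0.03]],[[0,0,2],[-0.06,0,0]],[[0,0,0],[0,0,0]],[[0,0,0],[0,0,0]]]' -1
python3 - <<'E'
from fit2 import *
print(np.round(read_state()['joint_positions'],1))
T=M(PF,.043,.080,.05); print("target tip centre",T.round(4)); tdelta(T,ntool())
c=capture('wrist'); save('wrist17',c['pixels'])
E
```

```text
time_s: 29.2
position: [0.4655, -0.1928, 0.1826]
tcp_rot: [[-0.034, 0.914, 0.405], [0.999, 0.031, 0.012], [-0.001, 0.405, -0.914]]
force: [-1.2, -0.2, -0.2]
opening: 1.003
[ -48.1   14.5  117.1   31.3   36.6 -163.6]
target tip centre [ 0.442  -0.2142  0.1118]
tip now [ 0.4497 -0.1933  0.2182]
t 29.2 pos [ 0.4655 -0.1928  0.1826] dist cm 10.64
turn-first: rotvec [-0.1063  0.0294 -0.0548] then shift cm [-1.9  -5.74  8.76]
shift-first cm [-1.92 -4.67  9.37]
```

View pics/wrist17.png

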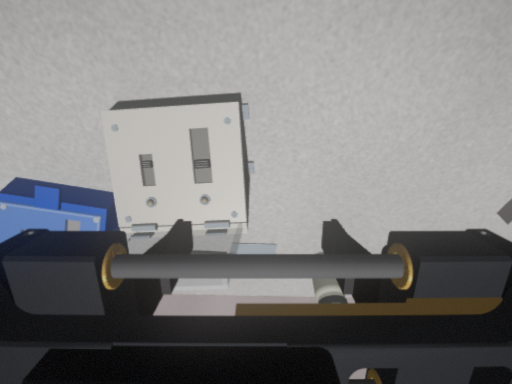

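```bash
python3 -m crank '[[[0,-2,-2],[0,0,0]],[[0,-2,-2],[0,0,0.1]],[[0,0,0],[0,0,0.14]],[[0,0,0],[0,0,0.145]],[[0,0,0],[0,0,0.145]],[[0,0,0],[0,0,0.145]],[[0,0,0],[0,0,0.145]],[[0,0,0],[0,0,0.145]],[[0,0,0],[0,0,0.145]],[[0,0,0],[0,0,0.145]],[[0,0,0],[0,0,0.145]],[[0,0,0],[0,0,0.145]]]' -1
python3 -m crank '[[[0,0,0],[0,0,0.145]],[[0,0,0],[0,0,0.145]],[[0,0,0],[0,0,0.145]],[[0,0,0],[0,0,0.145]],[[0,0,0],[0,0,0.145]],[[0,0,0],[0,0,0.145]],[[0,0,0],[0,0,0.145]],[[0,0,0],[0,0,0.145]],[[0,0,0],[0,0,0.145]],[[0,0,0],[0,0,0.145]],[[0,0,0],[0,0,0]],[[0,0,0],[0,0,0]]]' -1
python3 - <<'E'
from fit2 import *
print(np.round(read_state()['joint_positions'],1))
R=ntool()@np.diag([-1,-1,1.])
T=M(PF,.043,.080,.05); print("target tip centre",T.round(4)); tdelta(T,R)
E
```

```text
time_s: 30.45
position: [0.4159, -0.1938, 0.2077]
tcp_rot: [[0.916, 0.045, 0.4], [0.046, -0.999, 0.006], [0.4, 0.013, -0.917]]
force: [-0.6, -0.0, 0.1]
opening: 1.0
time_s: 31.65
position: [0.4161, -0.1935, 0.2074]
tcp_rot: [[0.163, -0.902, 0.4], [-0.985, -0.175, 0.006], [0.064, -0.395, -0.917]]
force: [-0.4, -0.8, -0.2]
opening: 1.002
[-54.2   8.3 120.   29.6  41.6   5.1]
target tip centre [ 0.442  -0.2142  0.1118]
tip now [ 0.4005 -0.1938  0.2432]
t 31.65 pos [ 0.4161 -0.1935  0.2074] dist cm 13.84
turn-first: rotvec [ 0.1149 -0.0269  0.0895] then shift cm [ 2.31  2.72 13.37]
shift-first cm [ 1.76  1.35 13.66]
```

```bash
python3 -m crank '[[[0,0,0],[0.057,-0.013,0.045]],[[0,0,0],[0.057,-0.013,0.045]],[[0,0,0],[0,0,0]],[[1,1.2,2],[0,0,0]],[[1.3,1.5,3],[0,0,0]],[[0,0,4],[0,0,0]],[[0,0,3],[0,0,0]],[[0,0,1.4],[0,0,0]],[[0,0,0],[0,0,0]],[[0,0,0],[0,0,0]]]' -1
python3 - <<'E'
from fit2 import *
print(np.round(read_state()['joint_positions'],1))
R=ntool()@np.diag([-1,-1,1.])
T=M(PF,.043,.080,.02); print("target tip centre",T.round(4)); tdelta(T,R)
c=capture('wrist'); save('wrist18',c['pixels'])
c=capture('scene');save('scene18',cv2.resize(c['pixels'][90:240,110:260],None,fx=4,fy=4,interpolation=cv2.INTER_CUBIC))
c=capture('top');save('top18',cv2.resize(c['pixels'][140:260,250:370],None,fx=5,fy=5,interpolation=cv2.INTER_CUBIC))
E
```

```text
time_s: 32.65
position: [0.4621, -0.2114, 0.0775]
tcp_rot: [[0.095, -0.863, 0.497], [-0.995, -0.082, 0.048], [-0.001, -0.499, -0.867]]
force: [-0.5, -0.4, -0.1]
opening: 1.0
[-55.6  30.5 125.6  73.4  27.1 -38.9]
target tip centre [ 0.4569 -0.2128  0.0858]
tip now [ 0.4427 -0.2133  0.1113]
t 32.65 pos [ 0.4621 -0.2114  0.0775] dist cm 2.92
turn-first: rotvec [ 0.0012  0.0005 -0.0013] then shift cm [0.08 0.04 2.91]
shift-first cm [0.08 0.04 2.91]
```

View pics/wrist18.png

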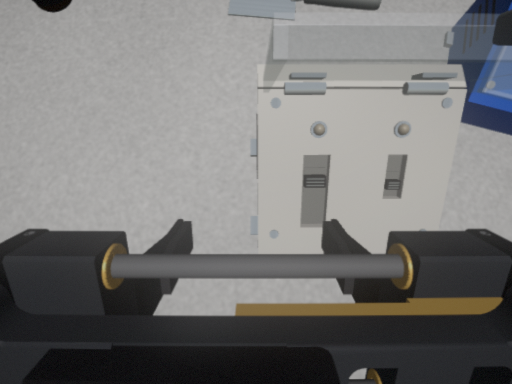

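View pics/scene18.png

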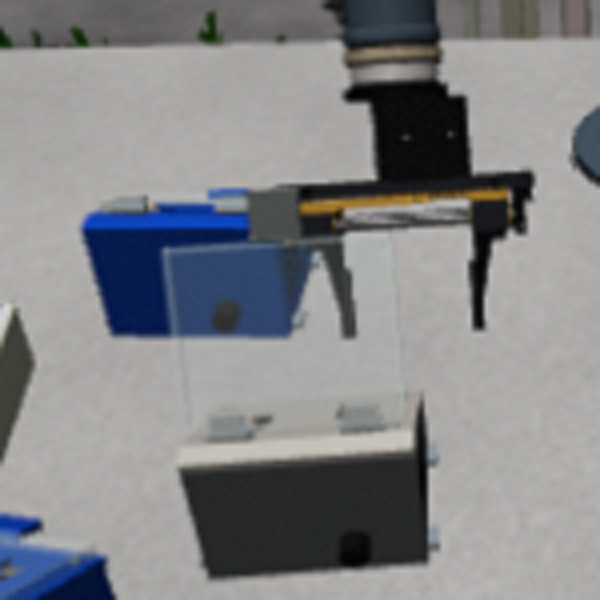

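View pics/top18.png

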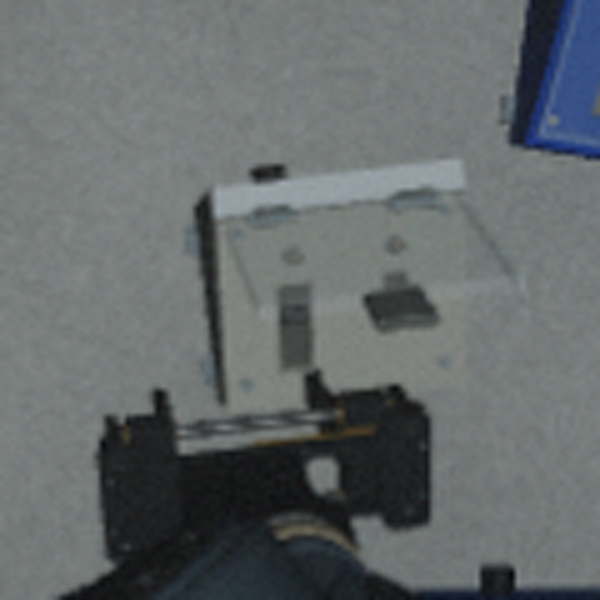

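```bash
python3 - <<'E'
from fit2 import *
c=capture('wrist'); pickle.dump({k:np.array(v) for k,v in c.items()},open('w18.pkl','wb'))
save('wrist18a',cv2.resize(c['pixels'][60:260,245:465],None,fx=3.5,fy=3,interpolation=cv2.INTER_CUBIC))
E
```

```text
(no output)
```

View pics/wrist18a.png

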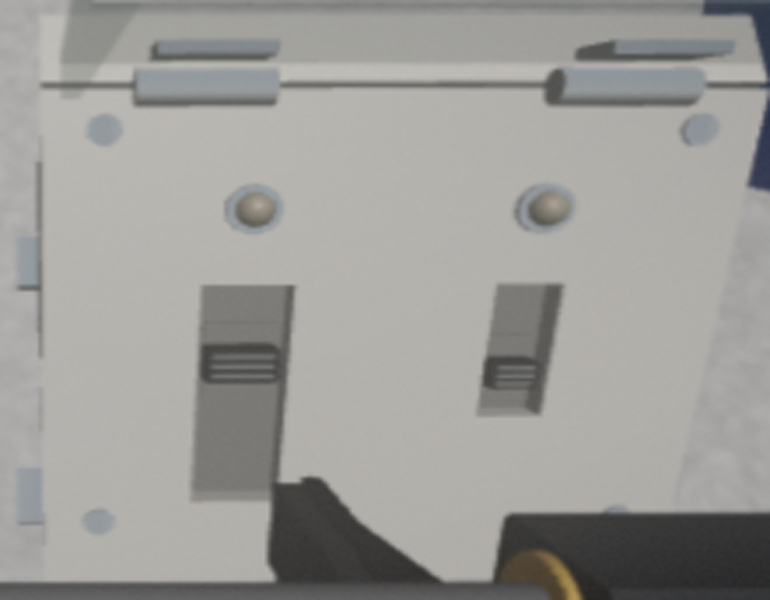

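```bash
python3 - <<'E'
from fit2 import *
c=pickle.load(open('w18.pkl','rb'))
q=[(768,85),(41,85),(278,500),(191,500),(202,286),(294,285),(542,414),(478,414),(496,284),(563,284)]
# model order: L,-.08 ; L,+.08 ; long (-1,.021),(-1,.043),(1,.043),(1,.021); short (-1,-.042),(-1,-.026),(1,-.026),(1,-.042)
uv=np.array([(245+(x+.5)/3.5-.5,60+(y+.5)/3-.5) for x,y in q])
for fixz in (None,.045,.048):
    def f(p):
        r=(proj(c,model(p)[2:])-uv).ravel()
        return np.r_[r,(p[2]-fixz)*1e5] if fixz else r
    r=least_squares(f,PF,x_scale=[.01,.01,.01,.1,.01,.01,.01]);p=r.x
    print(fixz,p.round(4),"yaw",np.degrees(p[3]).round(2),"rms",np.sqrt((r.fun[:20]**2).mean()).round(2)); print(r.fun[:20].reshape(-1,2).round(1).tolist())
    s=read_state();R=np.array(s["tcp_rot"]);P=tip()
    a=p[3];ex=np.array([np.cos(a),np.sin(a),0]);ey=np.array([-np.sin(a),np.cos(a),0]);up=.8660254*ex+np.array([0,0,.5]);nn=-.5*ex+np.array([0,0,.8660254])
    F=P+.048*R[:,0]; S=M(p,p[4],.032); d=F-S
    print("finger tip rel slot centre: s %.4f y %.4f n %.4f"%(d@up,d@ey,d@nn))
print("PF:",[ (round(float((P+.048*R[:,0]-M(PF,PF[4],.032))@v),4)) for v in (up,ey,nn)])
print("finger tip px",proj(c,[P+.048*R[:,0],P+.0435*R[:,0]+.0095*R[:,1]*0,P+.0435*R[:,0]-.0095*R[:,1]]).round(1))
E
```

```text
None [ 1.9595 -0.1414  0.9265  0.1013 -1.7068 -1.6937 -1.6237] yaw 5.8 rms 0.33
[[0.0, -0.2], [0.2, 0.2], [0.0, 0.2], [0.1, 0.4], [0.0, -0.3], [0.6, -0.2], [-0.6, 0.2], [-0.7, 0.4], [0.0, -0.3], [0.2, -0.4]]
finger tip rel slot centre: s -0.0140 y 0.0012 n 0.0532
0.045 [ 0.4405 -0.2958  0.045   0.1013  0.0562  0.0693  0.1393] yaw 5.8 rms 0.33
[[0.0, -0.2], [0.2, 0.2], [0.0, 0.2], [0.1, 0.4], [0.0, -0.3], [0.6, -0.2], [-0.6, 0.2], [-0.7, 0.4], [0.0, -0.3], [0.2, -0.4]]
finger tip rel slot centre: s -0.0140 y 0.0012 n 0.0532
0.048 [ 0.4456 -0.2953  0.048   0.1013  0.0502  0.0633  0.1333] yaw 5.8 rms 0.33
[[0.0, -0.2], [0.2, 0.2], [0.0, 0.2], [0.1, 0.4], [0.0, -0.3], [0.6, -0.2], [-0.6, 0.2], [-0.7, 0.4], [0.0, -0.3], [0.2, -0.4]]
finger tip rel slot centre: s -0.0140 y 0.0012 n 0.0532
PF: [-0.0137, 0.0004, 0.0502]
finger tip px [[327.4 235.2]
 [320.8 235.2]
 [321.8 222.2]]
```

```bash
python3 -m crank '[[[0,0,1],[0,0,0]],[[0,0,1.5],[0,0,0]],[[0,0,1.2],[0,0,0]],[[0,0,0.8],[0,0,0]],[[0,0,0.3],[0,0,0]],[[0,0,0],[0,0,0]]]' -1
python3 -m crank '[[[0,0,0.2],[0,0,0]],[[0,0,0.2],[0,0,0]],[[0,0,0],[0,0,0]]]' -1
python3 - <<'E'
from h import *
c=capture('wrist')
save('wrist19a',cv2.resize(c['pixels'][100:300,225:405],None,fx=4,fy=3,interpolation=cv2.INTER_CUBIC))
E
```

```text
time_s: 33.45
position: [0.4857, -0.2095, 0.0361]
tcp_rot: [[0.093, -0.863, 0.497], [-0.996, -0.08, 0.047], [-0.001, -0.499, -0.866]]
force: [0.2, -0.1, -0.4]
opening: 1.003
time_s: 33.75
position: [0.4877, -0.2093, 0.0324]
tcp_rot: [[0.093, -0.863, 0.497], [-0.996, -0.08, 0.047], [-0.001, -0.499, -0.866]]
force: [-0.1, -0.7, 0.6]
opening: 0.994
```

View pics/wrist19a.png

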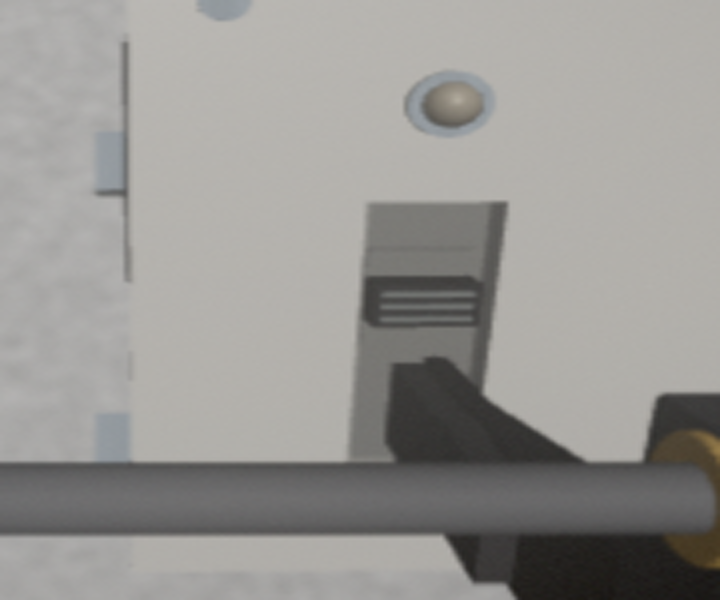

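```bash
python3 -m crank '[[[0,0,0.15],[0,0,0]],[[0,0,0.15],[0,0,0]],[[0,0,0],[0,0,0]]]' -1
python3 -m crank '[[[0,0,0.15],[0,0,0]],[[0,0,0.0],[0,0,0]]]' -1
python3 -m crank '[[[0,0,0.15],[0,0,0]],[[0,0,0.0],[0,0,0]]]' -1
```

```text
time_s: 34.1
position: [0.4892, -0.209, 0.0295]
tcp_rot: [[0.093, -0.863, 0.497], [-0.996, -0.08, 0.048], [-0.002, -0.499, -0.867]]
force: [0.7, -0.2, -0.5]
opening: 1.0
time_s: 34.3
position: [0.4899, -0.2089, 0.0282]
tcp_rot: [[0.093, -0.863, 0.497], [-0.996, -0.08, 0.048], [-0.002, -0.499, -0.867]]
force: [0.2, 0.6, 0.1]
opening: 0.998
time_s: 34.5
position: [0.4907, -0.2088, 0.0269]
tcp_rot: [[0.093, -0.863, 0.497], [-0.996, -0.08, 0.048], [-0.002, -0.499, -0.867]]
force: [0.3, -0.6, -1.0]
opening: 0.995
```

```bash
python3 -m crank '[[[0,0,0.12],[0,0,0]],[[0,0,0.0],[0,0,0]]]' -1
python3 -m crank '[[[0,0,0.12],[0,0,0]],[[0,0,0.0],[0,0,0]]]' -1
```

```text
time_s: 34.7
position: [0.4913, -0.2088, 0.026]
tcp_rot: [[0.093, -0.863, 0.497], [-0.996, -0.08, 0.048], [-0.002, -0.499, -0.867]]
force: [0.7, 0.1, 0.7]
opening: 0.998
time_s: 34.9
position: [0.4914, -0.2088, 0.0257]
tcp_rot: [[0.092, -0.863, 0.497], [-0.996, -0.079, 0.047], [-0.001, -0.499, -0.866]]
force: [-4.0, 0.7, 9.6]
opening: 0.999
```

```bash
python3 -m crank '[[[0,0,-0.35],[0,0,0]],[[0,-0.3,0],[0,0,0]],[[0,-0.3,0],[0,0,0]],[[0,-0.2,0],[0,0,0]],[[0,-0.2,0],[0,0,0]],[[0,0,0],[0,0,0]]]' -1
python3 -m crank '[[[0,-0.3,0],[0,0,0]],[[0,-0.3,0],[0,0,0]],[[0,-0.3,0],[0,0,0]],[[0,-0.2,0],[0,0,0]],[[0,0,0],[0,0,0]]]' -1
python3 -m crank '[[[0,-0.2,0],[0,0,0]],[[0,-0.15,0],[0,0,0]],[[0,0,0],[0,0,0]]]' -1
```

```text
time_s: 35.5
position: [0.4986, -0.2082, 0.0328]
tcp_rot: [[0.093, -0.863, 0.496], [-0.996, -0.08, 0.047], [-0.001, -0.498, -0.867]]
force: [-2.4, -1.0, -0.4]
opening: 1.001
time_s: 36.0
position: [0.5087, -0.2072, 0.0388]
tcp_rot: [[0.094, -0.862, 0.497], [-0.996, -0.08, 0.048], [-0.001, -0.5, -0.866]]
force: [-1.4, -0.8, -0.8]
opening: 0.999
time_s: 36.3
position: [0.5108, -0.2069, 0.04]
tcp_rot: [[0.092, -0.863, 0.496], [-0.996, -0.079, 0.047], [-0.002, -0.498, -0.867]]
force: [-2.9, -1.8, -2.9]
opening: 0.999
```

```bash
python3 -m crank '[[[0,-0.15,0],[0,0,0]],[[0,0,0],[0,0,0]],[[0,0,0],[0,0,0]]]' -1
python3 -m crank '[[[0,-0.15,0],[0,0,0]],[[0,0,0],[0,0,0]],[[0,0,0],[0,0,0]]]' -1
python3 - <<'E'
from h import *
c=capture('wrist')
save('wrist20a',cv2.resize(c['pixels'][100:300,225:405],None,fx=4,fy=3,interpolation=cv2.INTER_CUBIC))
E
```

```text
time_s: 36.6
position: [0.511, -0.2069, 0.0401]
tcp_rot: [[0.091, -0.865, 0.494], [-0.996, -0.078, 0.047], [-0.002, -0.496, -0.868]]
force: [-6.1, -2.4, -3.9]
opening: 0.998
time_s: 36.9
position: [0.5111, -0.2068, 0.0402]
tcp_rot: [[0.09, -0.866, 0.492], [-0.996, -0.077, 0.046], [-0.002, -0.494, -0.869]]
force: [-8.5, -3.0, -3.8]
opening: 1.001
```

View pics/wrist20a.png

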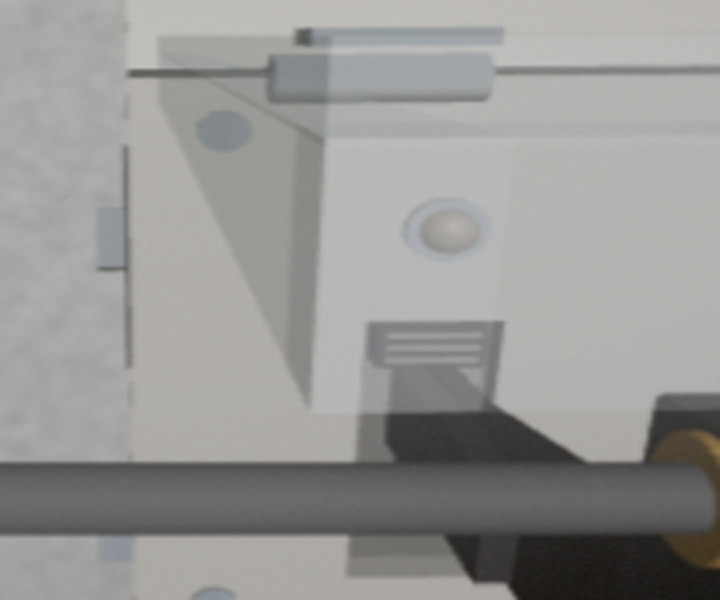

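Nub is at the slot's upper end and the push was stopped at about 10 N. Backing off and retracting along the face normal.

```bash
python3 -m crank '[[[0,0.3,0],[0,0,0]],[[0,0.3,0],[0,0,0]],[[0,0,-1],[0,0,0]],[[0,0,-2],[0,0,0]],[[0,0,-3],[0,0,0]],[[0,0,-4],[0,0,0]],[[0,0,-4],[0,0,0]],[[0,0,-4],[0,0,0]],[[0,0,-3],[0,0,0]],[[0,0,0],[0,0,0]],[[0,0,0],[0,0,0]]]' -1
python3 - <<'E'
from fit2 import *
print(np.round(read_state()['joint_positions'],1),tip())
c=capture('wrist');save('wrist21',c['pixels'])
c=capture('scene');save('scene21',cv2.resize(c['pixels'][90:240,110:260],None,fx=4,fy=4,interpolation=cv2.INTER_CUBIC))
R=ntool()@np.diag([-1,-1,1.])
G=np.array([.487,-.289,.253]);tdelta(G+R[:,2]*.011,R)
E
```

```text
time_s: 38.05
position: [0.4046, -0.2173, 0.2214]
tcp_rot: [[0.093, -0.862, 0.498], [-0.996, -0.081, 0.047], [-0.0, -0.5, -0.866]]
force: [-0.1, -0.2, 0.1]
opening: 1.001
[-64.8   7.8 121.5  40.   47.1  -7. ] [ 0.38517995 -0.21908034  0.2552149 ]
tip now [ 0.3851 -0.2182  0.2538]
t 38.15 pos [ 0.4044 -0.2163  0.22  ] dist cm 12.89
turn-first: rotvec [ 0.0013  0.0024 -0.0035] then shift cm [ 8.03 -8.17  5.9 ]
shift-first cm [ 8.02 -8.2   5.87]
```

View pics/wrist21.png

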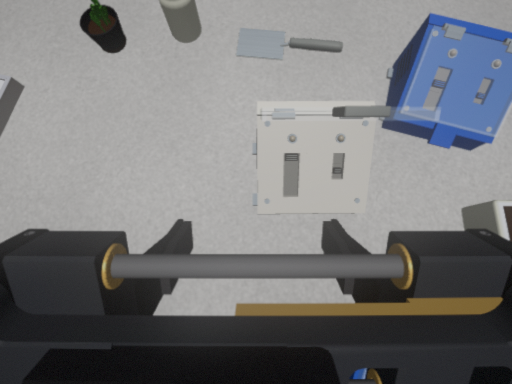

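View pics/scene21.png

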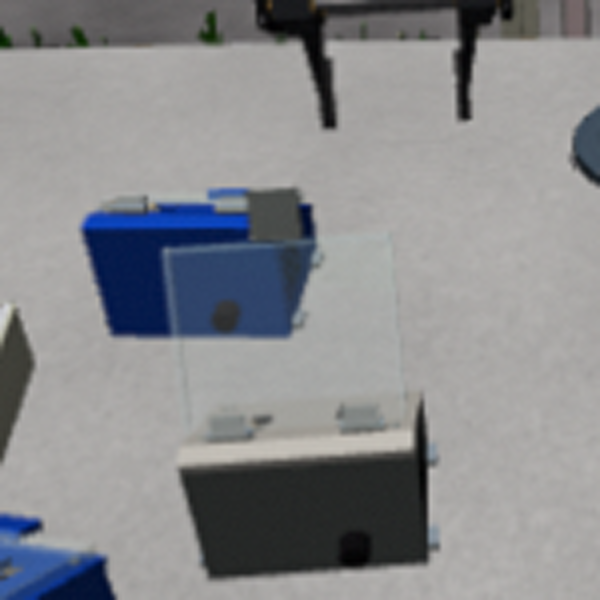

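```bash
python3 -m crank '[[[2,-2,-1],[0,0,0]],[[3,-3,-1],[0,0,0]],[[2,-2.2,0],[0,0,0]],[[1,-1,0],[0,0,0]],[[0,0,0],[0,0,0]],[[0,0,0],[0,0,0]]]' -1
python3 - <<'E'
from fit2 import *
print(np.round(read_state()['joint_positions'],1),tip())
c=capture('wrist');save('wrist22',c['pixels'])
R=ntool()@np.diag([-1,-1,1.])
G=np.array([.487,-.289,.253]);tdelta(G+R[:,2]*.011,R)
a=.096;ey=np.array([-np.sin(a),np.cos(a),0])
print("lip edges px", proj(c,[G-.017*ey,G+.017*ey]).round(0).tolist())
c=capture('scene');save('scene22',cv2.resize(c['pixels'][70:220,110:260],None,fx=4,fy=4,interpolation=cv2.INTER_CUBIC))
E
```

```text
time_s: 38.75
position: [0.4722, -0.2895, 0.2767]
tcp_rot: [[0.095, -0.864, 0.495], [-0.995, -0.079, 0.053], [-0.006, -0.497, -0.868]]
force: [-0.7, 0.7, -0.4]
opening: 1.0
[-60.5  11.3 104.9  33.4  56.    7. ] [ 0.452877   -0.29151591  0.31050619]
tip now [ 0.4525 -0.2913  0.3106]
t 38.8 pos [ 0.4718 -0.2892  0.2768] dist cm 7.82
turn-first: rotvec [ 0.0031  0.0047 -0.0045] then shift cm [ 0.12 -0.12  7.81]
shift-first cm [ 0.16 -0.15  7.81]
lip edges px [[276.0, 201.0], [239.0, 201.0]]
```

View pics/wrist22.png

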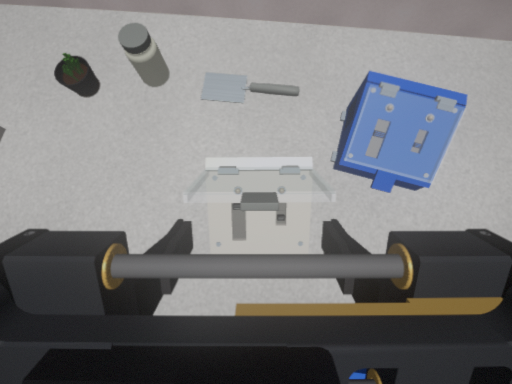

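View pics/scene22.png

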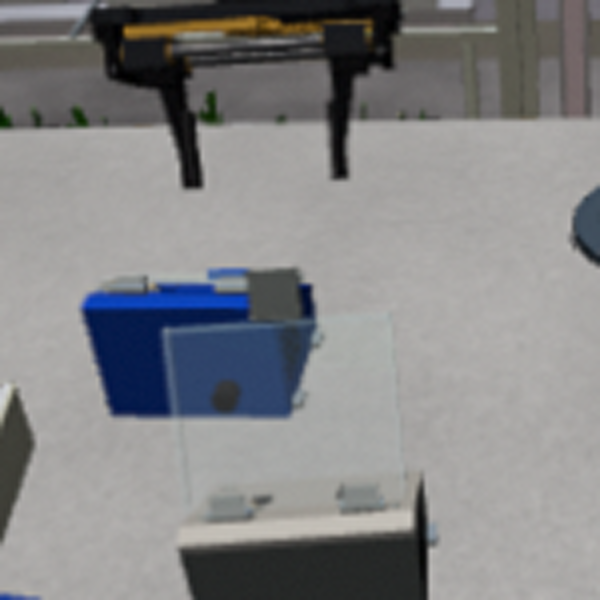

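```bash
python3 -m crank '[[[0.2,-0.1,1],[0,0,0]],[[0,0,2.5],[0,0,0]],[[0,0,2.5],[0,0,0]],[[0,0,1.3],[0,0,0]],[[0,0,0.5],[0,0,0]],[[0,0,0],[0,0,0]]]' -1
python3 -m crank '[[[0,0,0],[0,0,0]],[[0,0,0],[0,0,0]],[[0,0,0],[0,0,0]],[[0,0,0],[0,0,0]],[[0,0,0],[0,0,0]],[[0,0,0],[0,0,0]],[[0,0,0],[0,0,0]],[[0,0,0],[0,0,0]]]' 1
python3 - <<'E'
from arc import *
print(tip())
plan(np.array([.5505,-.285,.118]),np.radians(5.5),np.radians(-95),-0.5236,26,.011)
E
```

```text
time_s: 39.45
position: [0.5123, -0.289, 0.2111]
tcp_rot: [[0.093, -0.863, 0.496], [-0.996, -0.079, 0.049], [-0.003, -0.499, -0.867]]
force: [0.5, -0.0, -0.3]
opening: 1.002
time_s: 40.25
position: [0.512, -0.2875, 0.2115]
tcp_rot: [[0.095, -0.863, 0.496], [-0.996, -0.079, 0.052], [-0.006, -0.499, -0.867]]
force: [-1.8, 4.0, 2.0]
opening: 0.387
[ 0.49261755 -0.28955883  0.24534964]
rel x,y,z in console -0.0635 0.001 0.1369 elev 65.1
[0.0, 1.06, -0.05] -0.0201 tip [0.484, -0.29, 0.241]
[0.0, 1.06, 0.03] -0.0201 tip [0.475, -0.291, 0.236]
[0.0, 1.06, 0.11] -0.0201 tip [0.467, -0.292, 0.23]
[0.0, 1.04, 0.19] -0.0201 tip [0.46, -0.293, 0.224]
[0.0, 1.03, 0.26] -0.0201 tip [0.452, -0.293, 0.218]
[0.0, 1.0, 0.34] -0.0201 tip [0.445, -0.294, 0.211]
[0.0, 0.97, 0.42] -0.0201 tip [0.439, -0.295, 0.204]
[0.0, 0.93, 0.49] -0.0201 tip [0.433, -0.295, 0.196]
[0.01, 0.89, 0.55] -0.0201 tip [0.427, -0.296, 0.188]
[0.01, 0.84, 0.62] -0.0201 tip [0.422, -0.296, 0.18]
[0.01, 0.78, 0.68] -0.0201 tip [0.417, -0.297, 0.171]
[0.01, 0.72, 0.73] -0.0201 tip [0.413, -0.297, 0.162]
[0.01, 0.66, 0.78] -0.0201 tip [0.41, -0.298, 0.153]
[0.01, 0.59, 0.83] -0.0201 tip [0.407, -0.298, 0.144]
[0.01, 0.52, 0.86] -0.0201 tip [0.405, -0.298, 0.134]
[0.01, 0.45, 0.9] -0.0201 tip [0.403, -0.298, 0.125]
[0.01, 0.37, 0.92] -0.0201 tip [0.402, -0.298, 0.115]
[0.01, 0.29, 0.94] -0.0201 tip [0.402, -0.298, 0.105]
[0.01, 0.21, 0.95] -0.0201 tip [0.402, -0.298, 0.096]
[0.01, 0.13, 0.96] -0.0201 tip [0.403, -0.298, 0.086]
[0.01, 0.05, 0.96] -0.0201 tip [0.404, -0.298, 0.077]
[0.0, -0.03, 0.95] -0.0201 tip [0.406, -0.298, 0.067]
[0.0, -0.11, 0.94] -0.0201 tip [0.409, -0.298, 0.058]
[0.0, -0.19, 0.92] -0.0201 tip [0.412, -0.297, 0.049]
[0.0, -0.26, 0.89] -0.0201 tip [0.416, -0.297, 0.04]
[0.0, -0.34, 0.86] -0.0201 tip [0.42, -0.297, 0.032]
final tool z [-0.    0.01 -1.  ]
```

```bash
python3 -m crank '[[[0,1.06,-0.05],[-0.02,0,0]],[[0,1.06,0.03],[-0.02,0,0]],[[0,1.06,0.11],[-0.02,0,0]],[[0,1.04,0.19],[-0.02,0,0]],[[0,1.03,0.26],[-0.02,0,0]],[[0,1.0,0.34],[-0.02,0,0]],[[0,0.97,0.42],[-0.02,0,0]],[[0,0.93,0.49],[-0.02,0,0]],[[0,0.89,0.55],[-0.02,0,0]],[[0,0.84,0.62],[-0.02,0,0]],[[0,0.78,0.68],[-0.02,0,0]],[[0,0.72,0.73],[-0.02,0,0]]]' 1
python3 -c "
from h import *
print(tip(),np.round(read_state()['joint_positions'],1))"
```

```text
time_s: 41.45
position: [0.4245, -0.2963, 0.1241]
tcp_rot: [[0.093, -0.957, 0.276], [-0.996, -0.088, 0.03], [-0.004, -0.278, -0.961]]
force: [3.4, 5.5, 0.9]
opening: 0.384
[ 0.4136764  -0.29746166  0.16155137] [-57.3  23.8 110.9  22.7  40.2  10.7]
```

```bash
python3 -m crank '[[[0,0.66,0.78],[-0.02,0,0]],[[0,0.59,0.83],[-0.02,0,0]],[[0,0.52,0.86],[-0.02,0,0]],[[0,0.45,0.9],[-0.02,0,0]],[[0,0.37,0.92],[-0.02,0,0]],[[0,0.29,0.94],[-0.02,0,0]],[[0,0.21,0.95],[-0.02,0,0]],[[0,0,0],[0,0,0]]]' 1
python3 -c "
from h import *
print(tip(),np.round(read_state()['joint_positions'],1))"
```

```text
time_s: 42.25
position: [0.4072, -0.2979, 0.0555]
tcp_rot: [[0.095, -0.986, 0.138], [-0.996, -0.093, 0.017], [-0.004, -0.139, -0.99]]
force: [-2.3, 4.5, -0.8]
opening: 0.385
[ 0.40183553 -0.29861268  0.09413891] [-53.8  31.4 110.6  12.3  34.7  20.8]
```

```bash
python3 -m crank '[[[0,0.13,0.96],[-0.02,0,0]],[[0,0.05,0.96],[-0.02,0,0]],[[0,-0.03,0.95],[-0.02,0,0]],[[0,-0.11,0.94],[-0.02,0,0]],[[0,-0.15,0.6],[-0.02,0,0]],[[0,0,0],[0,0,0]],[[0,0,0],[0,0,0]]]' 1
python3 -c "
from h import *
print(tip())"
```

```text
time_s: 42.95
position: [0.4121, -0.2974, 0.0123]
tcp_rot: [[0.094, -0.995, 0.039], [-0.996, -0.094, 0.008], [-0.004, -0.039, -0.999]]
force: [-4.0, 2.2, -2.3]
opening: 0.385
[ 0.41061087 -0.29772057  0.05129363]
```

Slow steps now, until the cover bottoms out.

```bash
python3 -m crank '[[[0,-0.15,0.5],[-0.02,0,0]],[[0,0,0],[0,0,0]]]' 1; python3 -m crank '[[[0,-0.1,0.3],[0,0,0]],[[0,0,0],[0,0,0]]]' 1;python3 -m crank '[[[0,-0.1,0.3],[0,0,0]],[[0,0,0],[0,0,0]]]' 1
```

```text
time_s: 43.15
position: [0.4133, -0.2972, 0.0073]
tcp_rot: [[0.095, -0.995, 0.017], [-0.996, -0.094, 0.006], [-0.005, -0.018, -1.0]]
force: [-6.7, 0.8, -3.5]
opening: 0.388
time_s: 43.35
position: [0.4146, -0.2971, 0.0045]
tcp_rot: [[0.094, -0.995, 0.019], [-0.996, -0.094, 0.006], [-0.004, -0.019, -1.0]]
force: [-4.6, 2.3, -2.3]
opening: 0.382
time_s: 43.55
position: [0.4159, -0.297, 0.0016]
tcp_rot: [[0.094, -0.995, 0.019], [-0.996, -0.093, 0.006], [-0.004, -0.02, -1.0]]
force: [-3.6, 2.3, -1.4]
opening: 0.387
```

```bash
python3 -m crank '[[[0,-0.1,0.2],[0,0,0]],[[0,0,0],[0,0,0]]]' 1; python3 -m crank '[[[0,-0.1,0.2],[0,0,0]],[[0,0,0],[0,0,0]]]' 1;python3 -m crank '[[[0,0,0.2],[0,0,0]],[[0,0,0],[0,0,0]]]' 1;python3 -c "
from h import *
print(tip())
c=capture('scene');save('scene23',cv2.resize(c['pixels'][120:240,120:250],None,fx=6,fy=5,interpolation=cv2.INTER_CUBIC))"
```

```text
time_s: 43.75
position: [0.4168, -0.2969, -0.0003]
tcp_rot: [[0.094, -0.995, 0.019], [-0.996, -0.093, 0.006], [-0.004, -0.019, -1.0]]
force: [-3.5, 2.5, -2.7]
opening: 0.386
time_s: 43.95
position: [0.4179, -0.2968, -0.0023]
tcp_rot: [[0.094, -0.995, 0.019], [-0.996, -0.093, 0.006], [-0.004, -0.019, -1.0]]
force: [-5.3, 3.0, -1.9]
opening: 0.388
time_s: 44.15
position: [0.4188, -0.2968, -0.004]
tcp_rot: [[0.093, -0.995, 0.021], [-0.996, -0.093, 0.006], [-0.004, -0.021, -1.0]]
force: [-0.9, 5.1, -1.0]
opening: 0.382
[ 0.41797886 -0.29704     0.03501287]
```

View pics/scene23.png

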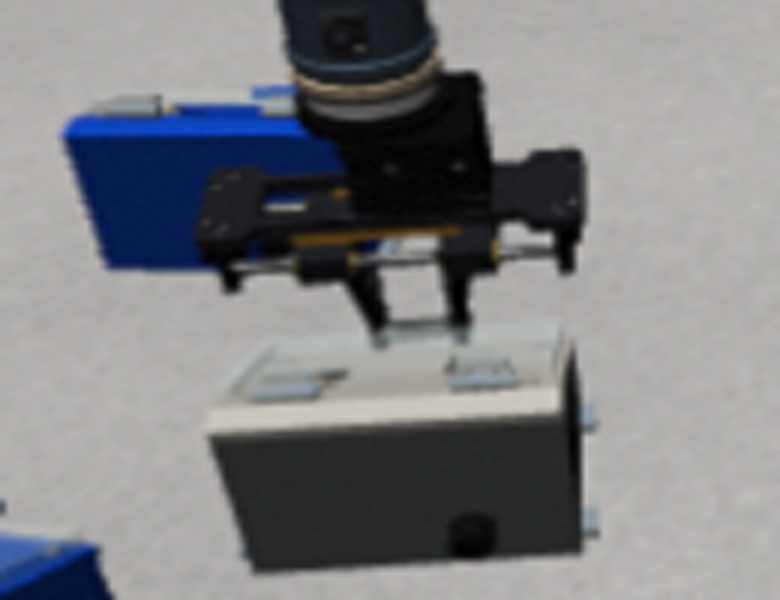

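```bash
python3 -m crank '[[[0,0,0.2],[0,0,0]],[[0,0,0],[0,0,0]]]' 1; python3 -m crank '[[[0,0,0.2],[0,0,0]],[[0,0,0],[0,0,0]]]' 1;python3 -m crank '[[[0,0,0.2],[0,0,0]],[[0,0,0],[0,0,0]]]' 1
```

```text
time_s: 44.4
position: [0.4197, -0.2968, -0.0057]
tcp_rot: [[0.092, -0.995, 0.022], [-0.996, -0.092, 0.005], [-0.003, -0.022, -1.0]]
force: [0.6, 5.8, -0.7]
opening: 0.388
time_s: 44.6
position: [0.42, -0.2968, -0.0065]
tcp_rot: [[0.093, -0.995, 0.023], [-0.996, -0.092, 0.005], [-0.003, -0.023, -1.0]]
force: [-0.5, 7.8, 11.3]
opening: 0.383
time_s: 44.8
position: [0.4202, -0.2969, -0.007]
tcp_rot: [[0.093, -0.995, 0.023], [-0.996, -0.093, 0.004], [-0.002, -0.024, -1.0]]
force: [-1.4, 9.0, 20.9]
opening: 0.383
```

```bash
python3 -m crank '[[[0,0,-0.15],[0,0,0]],[[0,0,0],[0,0,0]],[[0,0,0],[0,0,0]],[[0,0,0],[0,0,0]],[[0,0,0],[0,0,0]],[[0,0,0],[0,0,0]],[[0,0,-1],[0,0,0]],[[0,0,-3],[0,0,0]],[[0,0,-4],[0,0,0]],[[0,0,-4],[0,0,0]],[[0,0,0],[0,0,0]]]' -1
python3 - <<'E'
from h import *
print(tip())
c=capture('scene');b=c['pixels']
a=cv2.cvtColor(cv2.imread('pics/scene0.png'),cv2.COLOR_BGR2RGB)
v=np.vstack([cv2.resize(i[175:235,145:230],None,fx=7,fy=4.9,interpolation=cv2.INTER_CUBIC) for i in (a,b)]);save('cmp1',v)
t=capture('top');save('top24',cv2.resize(t['pixels'][150:250,280:360],None,fx=6,fy=6,interpolation=cv2.INTER_CUBIC))
E
```

```text
time_s: 45.9
position: [0.4202, -0.3013, 0.1174]
tcp_rot: [[0.093, -0.995, 0.03], [-0.996, -0.093, -0.005], [0.008, -0.03, -1.0]]
force: [0.2, 0.2, 0.6]
opening: 1.0
[ 0.41897438 -0.30107712  0.15634014]
```

View pics/cmp1.png

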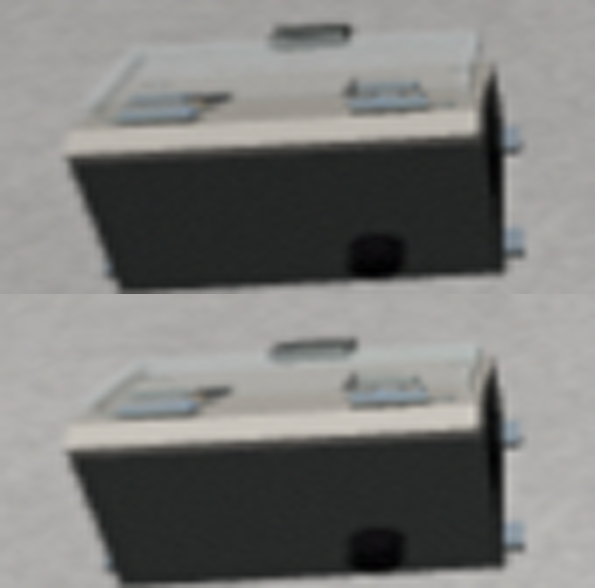

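```bash
python3 -m crank '[[[-0.4,0,3],[0,0,0]],[[0,0,3],[0,0,0]],[[0,0,0.5],[0,0,0]],[[0,0,0],[0,0,0]],[[0,0,0],[0,0,0]],[[0,0,0],[0,0,0]],[[0,0,0],[0,0,0]],[[0,0,0],[0,0,0]],[[0,0,0],[0,0,0]]]' 1
python3 -c "
from h import *
print(tip())
c=capture('wrist');save('wrist25',c['pixels'])"
```

```text
time_s: 46.9
position: [0.4186, -0.2942, 0.0475]
tcp_rot: [[0.093, -0.995, 0.023], [-0.996, -0.093, 0.003], [-0.001, -0.023, -1.0]]
force: [-1.0, 0.4, -0.1]
opening: 0.262
[ 0.41769261 -0.29429156  0.08646088]
```

View pics/wrist25.png

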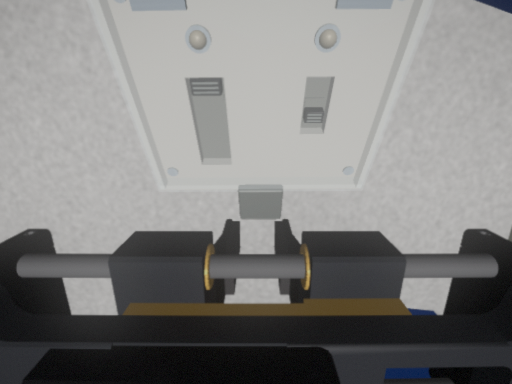

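```bash
python3 -m crank '[[[0,0,1],[0,0,0]],[[0,0,0.8],[0,0,0]],[[0,0,0.4],[0,0,0]],[[0,0,0],[0,0,0]],[[0,0,0],[0,0,0]]]' 1
python3 -m crank '[[[0,0,0.2],[0,0,0]],[[0,0,0.2],[0,0,0]],[[0,0,0],[0,0,0]]]' 1
python3 -m crank '[[[0,0,0.2],[0,0,0]],[[0,0,0],[0,0,0]]]' 1
python3 -m crank '[[[0,0,0.2],[0,0,0]],[[0,0,0],[0,0,0]]]' 1
```

```text
time_s: 47.45
position: [0.4187, -0.2937, 0.0246]
tcp_rot: [[0.093, -0.995, 0.022], [-0.996, -0.093, 0.004], [-0.002, -0.022, -1.0]]
force: [-0.5, 0.7, 0.3]
opening: 0.003
time_s: 47.75
position: [0.4189, -0.2938, 0.0208]
tcp_rot: [[0.093, -0.995, 0.022], [-0.996, -0.093, 0.004], [-0.002, -0.022, -1.0]]
force: [-0.3, -0.3, -0.2]
opening: 0.009
time_s: 47.95
position: [0.4189, -0.2938, 0.0188]
tcp_rot: [[0.093, -0.995, 0.022], [-0.996, -0.093, 0.004], [-0.002, -0.022, -1.0]]
force: [0.2, 0.5, -0.1]
opening: 0.006
time_s: 48.15
position: [0.4189, -0.2937, 0.0168]
tcp_rot: [[0.093, -0.995, 0.022], [-0.996, -0.093, 0.004], [-0.002, -0.022, -1.0]]
force: [1.0, -0.4, -0.7]
opening: 0.006
```

```bash
python3 -m crank '[[[0,0,0.2],[0,0,0]],[[0,0,0],[0,0,0]]]' 1
python3 -m crank '[[[0,0,0.2],[0,0,0]],[[0,0,0],[0,0,0]]]' 1
python3 -m crank '[[[0,0,0.2],[0,0,0]],[[0,0,0],[0,0,0]]]' 1
python3 -m crank '[[[0,0,0.2],[0,0,0]],[[0,0,0],[0,0,0]]]' 1
```

```text
time_s: 48.35
position: [0.419, -0.2937, 0.0147]
tcp_rot: [[0.093, -0.995, 0.022], [-0.996, -0.093, 0.004], [-0.002, -0.022, -1.0]]
force: [-0.4, -0.3, 0.3]
opening: 0.004
time_s: 48.55
position: [0.4194, -0.2939, 0.0133]
tcp_rot: [[0.093, -0.995, 0.023], [-0.996, -0.093, 0.003], [-0.001, -0.023, -1.0]]
force: [-0.4, 1.1, 5.0]
opening: 0.002
time_s: 48.75
position: [0.4196, -0.294, 0.0127]
tcp_rot: [[0.093, -0.995, 0.024], [-0.996, -0.093, 0.003], [-0.001, -0.024, -1.0]]
force: [-1.2, 1.9, 16.8]
opening: 0.008
time_s: 48.95
position: [0.4198, -0.2941, 0.0122]
tcp_rot: [[0.093, -0.995, 0.024], [-0.996, -0.093, 0.002], [0.0, -0.024, -1.0]]
force: [-3.7, 3.5, 28.8]
opening: 0.005
```

Contact is stiff at tip height 0.052, with force rising past 2 N and no yielding, so the cover is at its shut stop. I'll retract and do the final checks.

```bash
python3 -m crank '[[[0,0,-1],[0,0,0]],[[0,0,-2],[0,0,0]],[[0,0,-4],[0,0,0]],[[0,0,-4],[0,0,0]],[[0,2,-4],[0,0,0]],[[-2,0,-3],[0,0,0]],[[-3,0,0],[0,0,0]],[[-4,0,0],[0,0,0]],[[-4,0,0],[0,0,0]],[[-3,0,0],[0,0,0]],[[0,0,0],[0,0,0]],[[0,0,0],[0,0,0]]]' 1
python3 - <<'E'
from h import *
print(tip())
for n in ['scene','top','wrist']:
    c=capture(n);save(n+'F',c['pixels'])
    if n=='top': t=c['pixels']
save('topFa',cv2.resize(t[160:240,280:360],None,fx=7,fy=7,interpolation=cv2.INTER_CUBIC))
save('topFb',cv2.resize(t[145:245,115:215],None,fx=5.5,fy=5.5,interpolation=cv2.INTER_CUBIC))
E
```

```text
time_s: 50.15
position: [0.3807, -0.1369, 0.1889]
tcp_rot: [[0.094, -0.995, 0.023], [-0.996, -0.094, 0.003], [-0.001, -0.023, -1.0]]
force: [-0.3, -0.3, -0.2]
opening: 0.007
[ 0.37975983 -0.13701988  0.22792264]
```

View pics/sceneF.png

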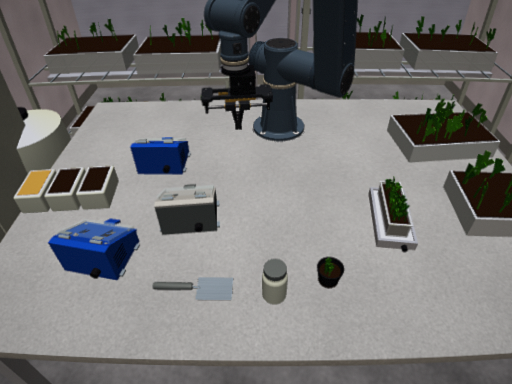

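View pics/topFa.png

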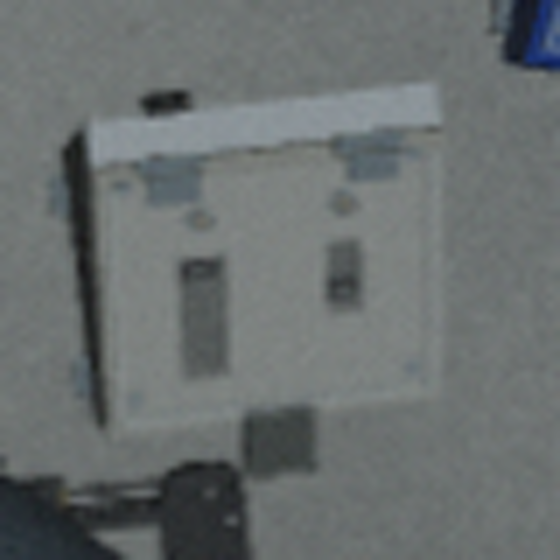

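View pics/topFb.png

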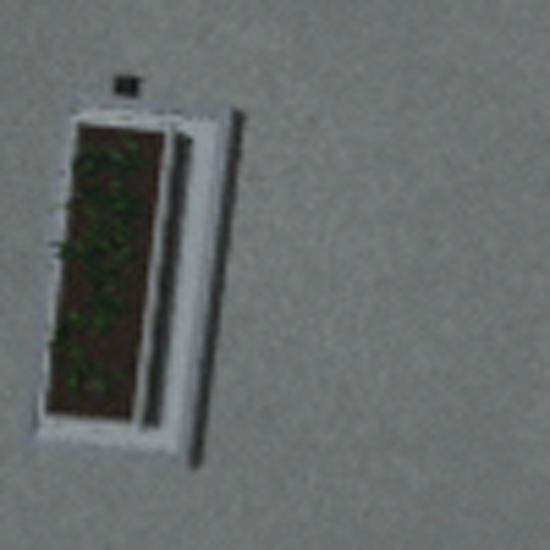

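```bash
python3 - <<'E'
from h import *
c=capture('top');B=lambda x,y:(115+(x+.5)/5.5-.5,145+(y+.5)/5.5-.5)
t=np.array([onz(c,B(*q),.074) for q in [(72,115),(178,128),(142,432),(38,424)]]);print(t.round(4).tolist(),t.mean(0))
print([np.linalg.norm(t[i]-t[(i+1)%4]).round(4) for i in range(4)])
p=np.array([onz(c,B(*q),.029) for q in [(70,98),(236,108),(195,464),(32,440)]]);print(p.mean(0))
d=(t.mean(0)-p.mean(0))[:2];a=np.radians(-6.5);print("rel x,y",d@[np.cos(a),np.sin(a)],d@[-np.sin(a),np.cos(a)])
cs=capture('scene');save('sceneFb',cv2.resize(cs['pixels'][170:255,360:425],None,fx=8.5,fy=7,interpolation=cv2.INTER_CUBIC))
E
```

```text
[[0.6248, 0.3326, 0.074], [0.6154, 0.2682, 0.074], [0.4348, 0.2901, 0.074], [0.4405, 0.3527, 0.074]] [0.52889101 0.31089436 0.074     ]
[np.float64(0.0651), np.float64(0.182), np.float64(0.0629), np.float64(0.1854)]
[0.5303378  0.30977263 0.029     ]
rel x,y -0.0015644643168153823 0.0009507377727239547
```

View pics/sceneFb.png

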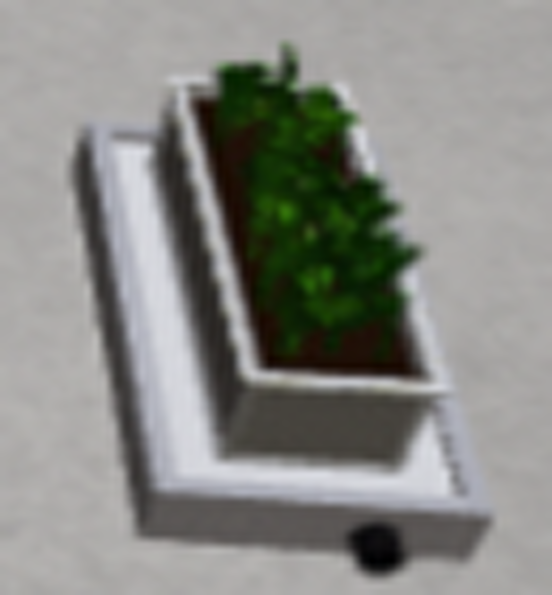

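```bash
python3 -c "
from rig import bot
print(bot.hand_in())"
```

```text
the job is handed in; nothing more can be done
None
```

The job is handed in, at about 50 s of the 72 s limit. The trough is on the light panel, the panel switch is pushed to its upper stop and the cover is shut again. `hand_in` gave no verdict.

**What I did**
- **First grasp missed:** the real fingertips are 39 mm short of the reported TCP. I found that by touching the bench and corrected every later move for it. Nothing was disturbed.
- **Trough:** I set it down in sub-millimetre steps, and the force reading at contact changed by about 10 N.
- **Cover and switch:** I lifted the cover by its lip to its stop. One fingertip then pushed the long-slot switch up until it stopped moving at about 10 N.
- **Closing:** I gripped the lip again and brought the cover down.

**Last checks**
- **Trough:** about 2 mm lengthwise and 1 mm across from the panel centre in the top view. It looks flat, with gaps on all sides.
- **Switches:** the long-slot nub is at the upper end of its slot. The short-slot nub looks unchanged.
- **Cover:** pressing on the lip gave stiff resistance up to 29 N, so it is at its shut stop. It now sits lower than at the start, when it seems to have been slightly open.
- **Bystanders and robot:** the jar, pot and scoop are where they were. The robot is clear of everything.

**Disagreement:** for the lip and box, my camera estimates differed by up to about 8 mm between views. I settled this with closer views and by touch.

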